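# Roll the castored spool caddy into its earthing dock and latch it

### The job

Roll the small castored caddy, with the solder spool riding on it, into its earthing dock between the two aluminium rails. First, in front of the dock, line it up and push it forward, all wheels down, until both swivel castors under its handle trail straight back (turned sideways they foul the rails); only then roll it in, and press it gently against the sprung brass contact until the catch drops behind its front rim, then let go. Do not shove the dock, drive the contact to the end of its travel, lift the caddy, upset the spool or push the things around about.

Things in the scene. Friction and masses are not known exactly. Their poses are not given: they have to be found in the camera images.
- caddy: Grey sheet-metal tray on four 22 mm wheels, 0.63 kg. Origin under its middle, at wheel-bottom height; +x to the nose (the way it enters), z up. Tray 127 (x) x 88 mm, floor 33 mm up, walls 50 mm; rubber corner bumpers make it 92 mm wide. Steel rim, 7 mm thick, on the front wall (x=62, z=50 mm). Fixed wheels at x=42, y=+-30 mm, swivel castors at x=-45, y=+-30. Rolls with under 1 N; sideways it scrubs at about 3 N.
- caddy_bar (a point): Middle of the caddy's push handle: a level bar along the caddy's y, 12 mm thick, rubber sleeve 50 mm long, 75 mm above its wheels' footing, at caddy x=-93 mm, 28 mm behind the tray. Free all round: it can be pushed, or gripped from above. Axes as the caddy's.
- caddy_nose (a point): Front of the caddy's rubber bumper, caddy x=68, y=0, z=36 mm: the point that meets the contact button. Axes as the caddy's.
- wheel_left (a point): Centre of the left swivel castor's wheel, 10 mm from its upright swivel axis, which stands at caddy (-45, +30) mm, 48 mm ahead of the bar. Its x axis is the rolling direction, from wheel to swivel axis. Trailing straight = wheel right behind its axis, x axis along the caddy's. It starts turned 50 to 130 degrees off; about 40 mm of straight forward travel brings it round.
- wheel_right (a point): The same for the right swivel castor, axis at caddy (-45, -30) mm.
- dock: Two parallel aluminium rails screwed to the grey bench riser (its top, on which all this stands, is 50 mm above the bench), 42 mm high, 184 mm long, 98 mm clear between (3 mm each side of the caddy), flared outward over 34 mm before that. Origin on the riser, mid-mouth, where the parallel part begins; +x = way in. A steel head across the rails carries contact button and catch. Never push it with over 20 N.
- dock_reach (a point): Point on the dock's axis, 36 mm above the riser and 118 mm beyond the mouth: where the tip of the contact button stands on average. The head is clamped where the last user left it, so the real tip lies up to 22 mm nearer or farther along the dock's x; this is not measured and must be felt (or seen). Axes as the dock's.
- dock_button (a joint): Travel of the sprung brass contact button (15 mm across, 36 mm above the riser), m, 0 = fully out, grows as the caddy's nose presses it. Spring 1.5 N at the start plus 1 N per mm. The catch drops when it is about 4 to 5 mm in and then holds the caddy with it some 4 mm in; it must not be pressed in beyond 9 mm (it bottoms at 12 mm).
- dock_catch (a joint): Angle of the catch, rad, 0 = down. It pivots on the head; its hook (14 mm wide, reaching 35 mm out from the head's face at 47 to 66 mm height) is lifted by the caddy's front rim to about 0.2 rad, for 1 to 2 N more push, and drops back to 0 behind the rim when the caddy is home.
- spool_center (a point): Centre of the solder spool standing upright on the tray, 54 mm across, 50 mm high, 0.19 to 0.38 kg; loose, its axis within some 3 mm of the caddy's middle in x.
- cutters: Bystander: side cutters, 52x125x10 mm; loose, lies beside the work, origin at the centre of its underside. Leave it alone.
- tin: Bystander: round flat tin, 89 mm across, 24 mm high; loose, lies beside the work, origin at the centre of its underside. Leave it alone.
- pliers: Bystander: long-nose pliers, 52x153x10 mm; loose, lies beside the work, origin at the centre of its underside. Leave it alone.
- bottle: Bystander: plastic bottle with a pointed cap, 40 mm across, 100 mm high; loose, lies beside the work, origin at the centre of its underside. Leave it alone.
- driver: Bystander: thin screwdriver, 129 mm long, 10 mm thick; loose, lies beside the work, origin at the centre of its underside. Leave it alone.
- sink: Bystander: finned aluminium heat sink, 24x30x18 mm; loose, lies beside the work, origin at the centre of its underside. Leave it alone.
- cap: Bystander: upright cylindrical capacitor, 17 mm across, 31 mm high; loose, lies beside the work, origin at the centre of its underside. Leave it alone.

How it is judged:
By the outcome, as a careful person would: the job done as asked, in the order asked, and still so for the second after the job is handed in, with the robot touching nothing.
It also fails if it takes over 61 s, if anything falls off the work surface, if the arm or the gripper's body presses on something with over 40 N, if the wrist force passes 120 N, or if a joint passes its speed limit or range.

### The arm

A 6-joint arm with a two-finger parallel gripper is mounted at the origin on a cart in front of the work surface, level with it; the furniture and walls round the work are solid. World frame = base frame: x ahead of the robot, y to its left, z up, the work surface at z = 0. Lengths are in m, angles in rad, forces in N, time in s.
With the tool pointing down it reaches from about 0.425 to 0.925 m from the base axis. Payload 12.5 kg.
Tool frame: the origin (TCP) lies midway between the tips of the shut fingers; the grasp point (between the pads) lies 19 mm behind it; z points along the fingers, y is the line along which they close (so a half turn about z gives the same grasp; the last joint's range is limited). The gripper opens to 85 mm and grips with 20 to 120 N. Pads are 22 mm wide; open, the fingers measure 114 mm over their backs; the gripper's body (76 mm by 85 mm) begins 54 mm behind the grasp point. The pads swing forward as they close: fully open they stand 13 mm farther back than shut.
Start: joints at [1.176, 0.491, 1.559, -0, 1.092, -0.106], TCP at [0.178, 0.599, 0.231] pointing down, gripper open.
Joint ranges: [-3.1, 3.1], [-0.84, 2.19], [0.05, 2.79], [-1.13, 4.28], [0.06, 2.93], [-2.69, 2.69]. Speed limits (rad/s): [2.22, 2.22, 2.79, 3.14, 3.14, 3.14].

### API

Orientations are given as a 3x3 rotation matrix whose columns are the frame's x, y, z axes.
In Python, from cell import r gives the robot as it stands.
- The arm moves only by the tool jog_arm, never from a script. Its argument "rows" is a list of rows, each an object with "travel": the shift along the tool's x, y, z in cm, a list of three; "rotation": the turn, a rotation vector about the tool's x, y, z in degrees, a list of three; "hand": the finger opening in cm, from 0 to 8.54. A call has 1 to 5 rows; each row is the pose to reach, as a shift and turn from the pose commanded when the call began, along the tool's axes at that moment; what a row does not reach only later rows make up. A row lasts 1/12 s, in which the tool goes at most 41.7 mm and 7.16 degrees, less where a joint would pass 70% of its speed; a pose out of reach is approached as far as the arm can. A call with a gripper value outside its range is refused whole. The fingers move at their own pace and stop on an object; "grip_force" is the grip in N (left out, the last holds). Time passes only in rows, so rows that repeat a pose let the fingers close. It gives the time, the measured TCP pose, the force, the opening and the grip force at its end, in the units of the state.
- r.get_obs(): the state, without advancing time (a new reading comes with each control period).
- r.snapshot(name): name is "scene" or "top" or "wrist"; returns a dict with "frame" (420x560x3 uint8, red, green, blue), "depth" (420x560 float32, m along the optical axis (not along the pixel's ray), 0 where there is no reading), "camera_matrix" (3x3 intrinsics, pixels), "pose" (4x4, takes a point from camera to world coordinates); the wrist camera has in their place "T_tool_cam" (4x4, takes a point from camera to tool coordinates, whose origin is the TCP and whose axes are the flange's). Camera axes: x right, y down, z forward; pixel columns grow to the right and rows downward; lengths in m; the calibration is good to about 2 mm. A picture is of the moment at which its call begins: read the wrist's pose just before it.
- r.job_done(): hands the job in; it is judged then, once.
Trained networks look in a picture, given as the dict that the camera call returned (one of the last four; its "shot" number tells which), for a name from the list of things; names that differ only in an ending like _2 or _b are one class to them, and where a whole thing is asked for, a point or a joint stands for the part that bears it (a point fixed in the world has none). Each returns a list of dicts, best first, with "p" (0 to 1); they miss things now and then, are a little off and sometimes report something else, mostly with a low value. They report only what shows in the picture. A call takes as long as a camera call.
- r.cut_out(query, picture): "pixels" (420x560 bool, what is visible of it) and "rect" ([left, top, width, height] in pixels, round what is visible of it).
- r.spot_point(query, picture): "pixel" ([column, row] in pixels: a listed point, or the origin of a listed thing).
The state is a dict: "time": time; "joint_positions": joint angles; "joint_vel": joint speeds; "joint_efforts": joint torques, N m; "tcp_pos": TCP position; "tcp_rot": TCP orientation; "wrist_force": force on the tool from outside, world axes, zero at the start; "torque": the same for the moment, N m; "grip_width": finger opening in m; "grip_force": force on a finger pad.
Only numpy, scipy, OpenCV 4.12 (cv2) and the standard library are available. Lean on these libraries where they do the work, as an engineer would, in place of code of your own. Each camera call takes 0.05 s, during which the arm holds its last target. There are 200 camera calls.

## Working session

There is one attempt and no reset: what is moved stays moved. The work goes in short steps, Python scripts to look and compute and a tool call to move; the robot and the scene stay as the last step left them, time stands still between calls to the robot, and variables do not carry over. Pictures are saved under pics/ and viewed, at most 10 in all, crops included, and the job is handed in when it is done.

Besides the shell and the picture viewer there is one more tool, called after "Request:" as name(argument=value, ...) on one line, values as JSON. jog_arm: Moves the arm, as the interface text tells. Its arguments: {"type":"object","properties":{"rows":{"type":"array"},"grip_force":{"type":"number"}},"required":["rows"]}

```bash
ls; mkdir -p pics; cat > h.py <<'E'
import numpy as np, cv2
from cell import r
def ray(s,px,T=None):
    K=np.array(s["camera_matrix"]); T=np.array(s["pose"]) if T is None else T
    d=T[:3,:3]@np.linalg.inv(K)@np.array([px[0],px[1],1.0]); return T[:3,3],d
def onz(s,px,z,T=None):
    o,d=ray(s,px,T); return o+d*(z-o[2])/d[2]
def dep(s,px,T=None):
    o,d=ray(s,px,T); u,v=int(round(px[0])),int(round(px[1]))
    p=s["depth"][v-2:v+3,u-2:u+3]; p=p[p>0]; return o+d*np.median(p) if p.size else None
def save(s,n): cv2.imwrite("pics/"+n,cv2.cvtColor(s["frame"],cv2.COLOR_RGB2BGR))
def wristT(s):
    o=r.get_obs(); T=np.eye(4); T[:3,:3]=o["tcp_rot"]; T[:3,3]=o["tcp_pos"]; return T@np.array(s["T_tool_cam"])
E
python3 - <<'E'
from h import *
np.set_printoptions(precision=4,suppress=True)
print(r.get_obs())
Z=dict(caddy=.05,caddy_bar=.125,caddy_nose=.086,wheel_left=.061,wheel_right=.061,dock=.05,dock_reach=.086,spool_center=.108)
for n in ["top","scene"]:
    s=r.snapshot(n); save(s,n+".png"); print(n,np.array(s["pose"]),np.array(s["camera_matrix"])[0])
    for q in list(Z)+["cutters","tin","pliers","bottle","driver","sink","cap"]:
        try:
            for f in r.spot_point(q,s)[:2]: print(q,round(f["p"],2),np.round(f["pixel"],1),onz(s,f["pixel"],Z.get(q,.05)),dep(s,f["pixel"]))
        except Exception as e: print(q,e)
E
```

```text
pics
{'time': 0.0, 'joint_positions': array([ 1.1764,  0.4916,  1.5594, -0.    ,  1.0917, -0.1056]), 'joint_vel': array([ 0.001 ,  0.0008, -0.0008,  0.0002, -0.0014,  0.    ]), 'joint_efforts': array([  0.0018, -61.8453, -26.1604,   0.    ,   0.0041,   0.    ]), 'tcp_pos': array([0.1779, 0.5989, 0.2307]), 'tcp_rot': array([[-0.9586,  0.2848, -0.0004],
       [ 0.2848,  0.9586, -0.001 ],
       [ 0.0001, -0.0011, -1.    ]]), 'wrist_force': array([-0.3393, -0.2604, -0.0019]), 'torque': array([ 0.0175, -0.0589,  0.0081]), 'grip_force': 0.0, 'grip_width': 0.08569734598791708}
top [[-0.0091 -0.9906  0.1363  0.4022]
 [-0.9999  0.0072 -0.0146 -0.1222]
 [ 0.0135 -0.1365 -0.9906  0.9564]
 [ 0.      0.      0.      1.    ]] [411.2517   0.     275.8276]
caddy 0.77 [318.3 204.5] [ 0.5281 -0.2303  0.05  ] [ 0.5166 -0.2204  0.1331]
caddy_bar 0.84 [367.9 195.7] [ 0.5352 -0.3238  0.125 ] [ 0.5346 -0.3228  0.1291]
caddy_nose 0.86 [289.3 202.2] [ 0.5285 -0.164   0.086 ] [ 0.5336 -0.1656  0.0508]
dock 0.68 [186.5 205.5] [0.528  0.0626 0.05  ] [0.5225 0.0545 0.0896]
dock_reach 0.75 [241.3 257.4] [ 0.412
[... 1504 characters left out ...]
] [ 0.5155 -0.2488  0.1171]
cutters 0.67 [177.4 235.7] [0.417  0.0315 0.05  ] [0.4176 0.0323 0.0493]
tin 0.72 [278.3 205.4] [ 0.6379 -0.0439  0.05  ] [ 0.6129 -0.0659  0.0717]
pliers 0.7 [240.3 282.3] [ 0.4071 -0.1598  0.05  ] [ 0.4083 -0.1584  0.0483]
bottle 0.83 [256.9 190.8] [0.6507 0.0348 0.05  ] [0.6251 0.0095 0.0718]
bottle 0.2 [249.3 232.4] [ 0.5226 -0.0674  0.05  ] [ 0.5235 -0.0665  0.049 ]
driver 0.71 [358.2 245. ] [ 0.6377 -0.2548  0.05  ] [ 0.6363 -0.2555  0.0512]
sink 0.52 [205.2 255.4] [ 0.4141 -0.0573  0.05  ] [ 0.4054 -0.0688  0.0617]
sink 0.39 [279.2 205.2] [ 0.6398 -0.0448  0.05  ] [ 0.6154 -0.0663  0.0712]
cap 0.52 [232.6 189.5] [0.6163 0.0809 0.05  ] [0.5749 0.0346 0.0872]
```

```bash
python3 - <<'E'
import cv2
a=cv2.imread("pics/top.png")[110:310,130:410]; cv2.imwrite("pics/topc.png",cv2.resize(a,(800,571),interpolation=cv2.INTER_CUBIC))
E
```

```text
(no output)
```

View pics/topc.png

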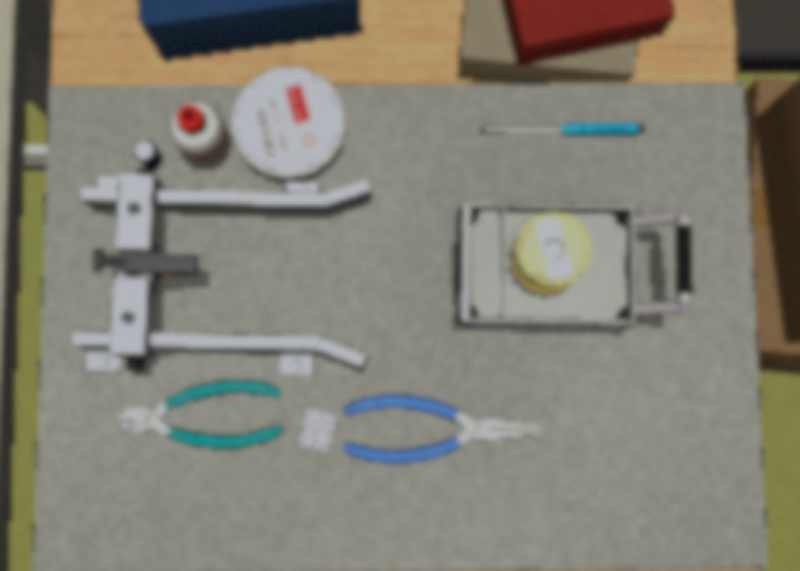

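View pics/scene.png

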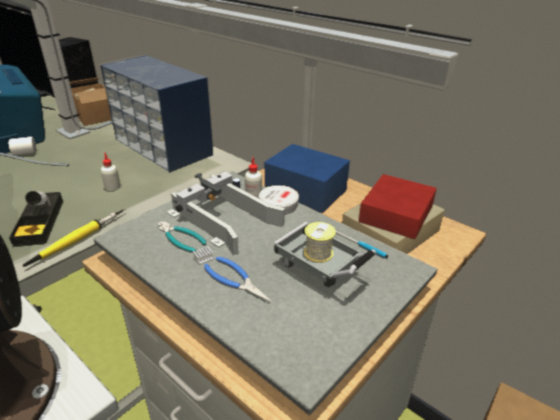

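The top crop shows the caddy (nose left) around (550,265). The dock is at left, with its rails at crop rows about 200 and 340 and its flares ending at column 365. The way in is roughly world +y, and the scene picture agrees. Next I fit the rails and caddy from depth.

```bash
cat >> h.py <<'E'
def cloud(s,T=None):
    K=np.array(s["camera_matrix"]); T=np.array(s["pose"]) if T is None else T
    v,u=np.mgrid[0:420,0:560]; d=s["depth"]
    P=np.stack([(u-K[0,2])/K[0,0]*d,(v-K[1,2])/K[1,1]*d,d],-1)
    W=P@T[:3,:3].T+T[:3,3]; W[d==0]=np.nan; return W
def sel(W,x,y,z):
    m=(W[...,0]>x[0])&(W[...,0]<x[1])&(W[...,1]>y[0])&(W[...,1]<y[1])&(W[...,2]>z[0])&(W[...,2]<z[1]); return W[m]
def line(P): # x = a + b*y
    b,a=np.polyfit(P[:,1],P[:,0],1); res=P[:,0]-a-b*P[:,1]; k=abs(res)<.006
    b,a=np.polyfit(P[k,1],P[k,0],1); return a,b,k.sum(),np.std(P[k,0]-a-b*P[k,1])
E
python3 - <<'E'
from h import *
np.set_printoptions(precision=4,suppress=True)
for n in ["top","scene"]:
    s=r.snapshot(n); W=cloud(s)
    print(n,"riser z",np.nanmedian(sel(W,(.45,.6),(-.12,-.1),(0,.1))[:,2]))
    for nm,x in (("R+x?",(.56,.60)),("R-x",(.45,.50))):
        P=sel(W,x,(-.04,.09),(.086,.097)); l=line(P); print(nm,l,"x@y=0",l[0], "y range",P[:,1].min(),P[:,1].max())
        P2=sel(W,(x[0]-.02,x[1]+.02),(-.13,-.04),(.083,.099))
        for y in np.arange(-.12,-.04,.01):
            q=P2[abs(P2[:,1]-y)<.005]
            if len(q): print("  y %.3f x %.4f n%d"%(y,np.median(q[:,0]),len(q)))
    for nm,x in (("wall+",(.55,.60)),("wall-",(.46,.51))):
        P=sel(W,x,(-.28,-.175),(.094,.106)); print(nm,line(P) if len(P)>5 else len(P))
    P=sel(W,(.49,.57),(-.345,-.305),(.12,.14)); print("bar",P.mean(0),len(P),np.polyfit(P[:,0],P[:,1],1),P.min(0),P.max(0))
    P=sel(W,(.49,.57),(-.19,-.15),(.094,.106)); print("front",P.mean(0),len(P),np.polyfit(P[:,0],P[:,1],1),P[:,1].min(),P[:,1].max())
    P=sel(W,(.50,.55),(-.02,.12),(.07,.13)); 
    for y in np.arange(0,.1,.008):
        q=P[abs(P[:,1]-y)<.004]; print("  head y %.3f"%y,len(q),np.median(q[:,0]) if len(q) else 0,q[:,2].max() if len(q) else 0)
E
```

```text
top riser z 0.04989726936265232
R+x? (np.float64(0.5786116984995162), np.float64(0.021741410271196457), np.int64(232), np.float64(0.003019249260321113)) x@y=0 0.5786116984995162 y range -0.03993531873700304 0.07449669037892132
  y -0.100 x 0.5863 n12
  y -0.090 x 0.5846 n23
  y -0.080 x 0.5806 n28
  y -0.070 x 0.5785 n28
  y -0.060 x 0.5766 n20
  y -0.050 x 0.5764 n25
R-x (np.float64(0.47088010668034763), np.float64(0.01999819168079857), np.int64(226), np.float64(0.0028989431678868418)) x@y=0 0.47088010668034763 y range -0.039880594299906647 0.080012195903159
  y -0.090 x 0.4585 n23
  y -0.080 x 0.4609 n27
  y -0.070 x 0.4651 n26
  y -0.060 x 0.4693 n24
  y -0.050 x 0.4692 n21
wall+ (np.float64(0.5745370913330955), np.float64(0.021672095022779607), np.int64(97), np.float64(0.0015167540097372912))
wall- (np.float64(0.4917446100925907), np.float64(0.0346762140742821), np.int64(92), np.float64(0.001120688068012554))
bar [ 0.5252 -0.3235  0.1282] 194 [-0.0182 -0.314 ] [ 0.4911 -0.33    0.1203] [ 0.5604 -0.3166  0.134 ]
front [ 0.5348 -0.1705  0.1017] 149 [-0.0685 -0.1339] -0.188746283599
[... 1740 characters left out ...]
9  0.1007] 130 [-0.0286 -0.1588] -0.1782289655734522 -0.1689674671156684
  head y 0.000 0 0 0
  head y 0.008 0 0 0
  head y 0.016 0 0 0
  head y 0.024 32 0.5241950149177345 0.11623276391525311
  head y 0.032 28 0.5207578309739106 0.11584701835645295
  head y 0.040 25 0.5208837837958569 0.11544817111042516
  head y 0.048 42 0.5242680230831689 0.11615782929803609
  head y 0.056 128 0.5195734173830107 0.1154221016489298
  head y 0.064 93 0.5159680015009337 0.11576434437675409
  head y 0.072 50 0.5216299236855162 0.11678551524899178
  head y 0.080 39 0.520338312606162 0.12136506226137511
  head y 0.088 24 0.525760371884799 0.125893278691444
  head y 0.096 7 0.5248490808363608 0.12466856177868985
```

Request:
jog_arm(rows=[{"travel":[-3.5,-2,0],"rotation":[0,0,0],"hand":4},{"travel":[-7,-4,0],"rotation":[0,0,0],"hand":4},{"travel":[-10.4,-6.1,0],"rotation":[0,0,0],"hand":4},{"travel":[-13.8,-8.2,0],"rotation":[0,0,0],"hand":4},{"travel":[-17.2,-10.3,0],"rotation":[0,0,0],"hand":4}])

```text
time: 2.12
tcp_pos: [0.3144, 0.45, 0.2314]
tcp_rot: [[-0.959, 0.284, 0.0], [0.284, 0.959, 0.0], [-0.0, 0.0, -1.0]]
wrist_force: [1.8, 0.3, -0.1]
grip_width: 0.0402
grip_force: 0.0
```

Request:
jog_arm(rows=[{"travel":[-3.5,-2,0],"rotation":[0,0,0],"hand":4},{"travel":[-7,-4,0],"rotation":[0,0,0],"hand":4},{"travel":[-10.4,-6.1,0],"rotation":[0,0,0],"hand":4},{"travel":[-13.8,-8.2,0],"rotation":[0,0,0],"hand":4},{"travel":[-17.2,-10.3,0],"rotation":[0,0,0],"hand":4}])

```text
time: 2.53
tcp_pos: [0.4501, 0.302, 0.2315]
tcp_rot: [[-0.959, 0.285, 0.0], [0.285, 0.959, 0.0], [-0.0, 0.0, -1.0]]
wrist_force: [0.5, 0.4, -0.1]
grip_width: 0.0396
grip_force: 0.0
```

Request:
jog_arm(rows=[{"travel":[-1,-4,0],"rotation":[0,0,-5],"hand":4},{"travel":[-2,-8,0],"rotation":[0,0,-10],"hand":4},{"travel":[-3,-12,0],"rotation":[0,0,-15],"hand":4},{"travel":[-4,-16,0],"rotation":[0,0,-15],"hand":4},{"travel":[-5,-20,0],"rotation":[0,0,-15],"hand":4}])

```text
time: 2.95
tcp_pos: [0.4396, 0.096, 0.2315]
tcp_rot: [[-1.0, 0.026, 0.001], [0.026, 1.0, 0.0], [-0.001, 0.0, -1.0]]
wrist_force: [1.5, 0.5, -0.1]
grip_width: 0.0403
grip_force: 0.0
```

Request:
jog_arm(rows=[{"travel":[-0.9,-4,0],"rotation":[0,0,0],"hand":4},{"travel":[-1.8,-8,0],"rotation":[0,0,0],"hand":4},{"travel":[-2.8,-12,0],"rotation":[0,0,0],"hand":4},{"travel":[-3.8,-16,0],"rotation":[0,0,0],"hand":4},{"travel":[-4.7,-20,0],"rotation":[0,0,0],"hand":4}])

```text
time: 3.37
tcp_pos: [0.4817, -0.1057, 0.2316]
tcp_rot: [[-1.0, 0.027, 0.001], [0.027, 1.0, -0.0], [-0.001, -0.0, -1.0]]
wrist_force: [0.2, 1.5, 0.6]
grip_width: 0.0398
grip_force: 0.0
```

Request:
jog_arm(rows=[{"travel":[-0.9,-4,0],"rotation":[0,0,0],"hand":4},{"travel":[-1.8,-8,0],"rotation":[0,0,0],"hand":4},{"travel":[-2.8,-12,0],"rotation":[0,0,0],"hand":4},{"travel":[-3.8,-16,0],"rotation":[0,0,0],"hand":4},{"travel":[-4.7,-20,0],"rotation":[0,0,0],"hand":4}])

```text
time: 3.78
tcp_pos: [0.5233, -0.3069, 0.2313]
tcp_rot: [[-1.0, 0.027, 0.0], [0.027, 1.0, -0.0], [-0.0, -0.0, -1.0]]
wrist_force: [0.8, 0.6, 0.7]
grip_width: 0.0401
grip_force: 0.0
```

```bash
cat > look.py <<'E'
import sys
from h import *
np.set_printoptions(precision=4,suppress=True)
print(r.get_obs()["tcp_pos"],r.get_obs()["tcp_rot"][:2,1])
s=r.snapshot("wrist"); T=wristT(s); save(s,sys.argv[1]); print("cam",T[:3,3],T[:3,2])
Z=dict(caddy_bar=.125,caddy_nose=.086,wheel_left=.061,wheel_right=.061,dock=.05,spool_center=.108)
for q in Z:
    for f in r.spot_point(q,s)[:1]: print(q,round(f["p"],2),np.round(f["pixel"],1),onz(s,f["pixel"],Z[q],T))
W=cloud(s,T); print("z range",np.nanmin(W[...,2]),np.nanmedian(sel(W,(.3,.7),(-.45,.1),(.03,.07))[:,2]))
E
python3 look.py w1.png
```

```text
[ 0.5233 -0.3069  0.2313] [0.0273 0.9996]
cam [ 0.4571 -0.3097  0.3737] [ 0.2658 -0.0105 -0.964 ]
caddy_bar 0.86 [254.2 214.6] [ 0.525  -0.3328  0.125 ]
caddy_nose 0.62 [435.8 201.9] [ 0.5285 -0.1702  0.086 ]
wheel_left 0.25 [542.9  62.2] [ 0.4101 -0.0758  0.061 ]
spool_center 0.64 [366.9 216.8] [ 0.5344 -0.2383  0.108 ]
z range -0.7542702197524297 0.049597116761246396
```

View pics/w1.png

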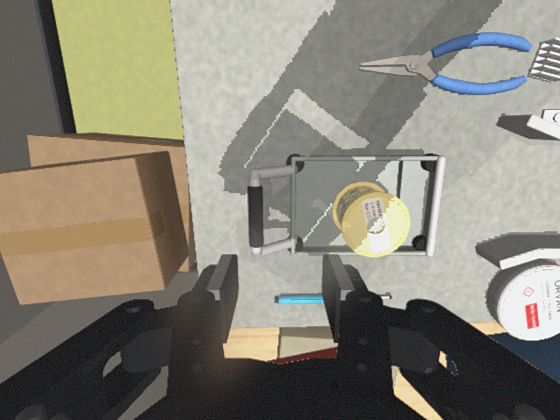

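The wrist picture shows the bar at (255,215), the tray at columns 290–445, and a cardboard box left of column 190. I check the box clearance and fit the bar and walls in this view.

```bash
cat > fit.py <<'E'
from h import *
np.set_printoptions(precision=4,suppress=True)
def go(y0,W,bar=True):
    for nm,x in (("wall+",(.55,.59)),("wall-",(.46,.50))):
        P=sel(W,x,(y0+.045,y0+.15),(.094,.106)); 
        if len(P)>5:
            l=line(P); print(nm,l,"x@y0+.1",l[0]+l[1]*(y0+.1))
    P=sel(W,(.502,.545),(y0-.02,y0+.02),(.122,.135))
    if len(P)>5: print("bar",P.mean(0),len(P),"x=-> y",np.polyfit(P[:,0],P[:,1],1),P.min(0),P.max(0))
    P=sel(W,(.495,.555),(y0+.145,y0+.175),(.095,.106))
    if len(P)>5: print("front",P.mean(0),len(P),np.polyfit(P[:,0],P[:,1],1),np.percentile(P[:,1],[2,98]))
E
python3 - <<'E'
from fit import *
s=r.snapshot("wrist");T=wristT(s);W=cloud(s,T); go(-.325,W)
a=s["frame"].astype(int); 
P=sel(W,(.3,.7),(-.6,-.365),(-.3,.5))
for z in np.arange(-.1,.35,.05):
    q=P[(P[:,2]>z)&(P[:,2]<z+.05)]
    if len(q): print("z%.2f n%d ymax %.3f x %.3f..%.3f"%(z,len(q),q[:,1].max(),q[:,0].min(),q[:,0].max()))
for nm,x,sd in (("R+",(.565,.60),1),("R-",(.45,.49),-1)):
    P=sel(W,x,(-.06,.05),(.083,.097)); print(nm,len(P),line(P) if len(P)>5 else "")
E
```

```text
wall+ (np.float64(0.5751025359651802), np.float64(0.023547013248242345), np.int64(399), np.float64(0.001287322868102591)) x@y0+.1 0.5698044579843257
wall- (np.float64(0.4898631869241593), np.float64(0.02505996629529085), np.int64(603), np.float64(0.0011960349237380224)) x@y0+.1 0.4842246945077189
bar [ 0.523  -0.3252  0.1295] 791 x=-> y [-0.0229 -0.3132] [ 0.502 -0.332  0.124] [ 0.5449 -0.3194  0.1327]
front [ 0.524  -0.1718  0.1025] 602 [-0.023  -0.1597] [-0.1748 -0.1679]
z0.00 n3252 ymax -0.365 x 0.347..0.620
z0.05 n5929 ymax -0.365 x 0.347..0.617
R+ 262 (np.float64(0.57617181321007), np.float64(-0.0072411800408846904), np.int64(257), np.float64(0.0031747323311088708))
R- 0
```

Request:
jog_arm(rows=[{"travel":[-0.2,-1.9,3],"rotation":[0,0,0],"hand":3.6},{"travel":[-0.2,-1.9,6],"rotation":[0,0,0],"hand":3.6},{"travel":[-0.2,-1.9,9],"rotation":[0,0,0],"hand":3.6},{"travel":[-0.2,-1.9,11],"rotation":[0,0,0],"hand":3.6},{"travel":[-0.2,-1.9,12.3],"rotation":[0,0,0],"hand":3.6}])

```text
time: 4.6
tcp_pos: [0.5242, -0.3222, 0.1063]
tcp_rot: [[-1.0, 0.026, -0.002], [0.026, 1.0, 0.002], [0.002, 0.002, -1.0]]
wrist_force: [0.8, -0.8, 0.5]
grip_width: 0.0361
grip_force: 0.0
```

Request:
jog_arm(grip_force=60, rows=[{"travel":[0,0,0],"rotation":[0,0,0],"hand":2.2},{"travel":[0,0,0],"rotation":[0,0,0],"hand":1.8},{"travel":[0,0,0],"rotation":[0,0,0],"hand":1.6},{"travel":[0,0,0],"rotation":[0,0,0],"hand":1.4},{"travel":[0,0,0],"rotation":[0,0,0],"hand":1.3}])

```text
time: 5.02
tcp_pos: [0.5251, -0.3238, 0.1095]
tcp_rot: [[-1.0, 0.027, 0.002], [0.027, 1.0, -0.001], [-0.002, -0.001, -1.0]]
wrist_force: [0.2, -0.9, 0.2]
grip_width: 0.0129
grip_force: 0.1
```

Request:
jog_arm(grip_force=60, rows=[{"travel":[0,0,0],"rotation":[0,0,0],"hand":1.1},{"travel":[0,0,0],"rotation":[0,0,0],"hand":0.5},{"travel":[0,0,0],"rotation":[0,0,0],"hand":0.5},{"travel":[0,0,0],"rotation":[0,0,0],"hand":0.5}])

```text
time: 5.35
tcp_pos: [0.525, -0.3239, 0.1092]
tcp_rot: [[-1.0, 0.027, 0.001], [0.027, 1.0, -0.001], [-0.001, -0.001, -1.0]]
wrist_force: [-1.0, 0.6, 6.4]
grip_width: 0.0097
grip_force: 58.6
```

```bash
python3 - <<'E'
from fit import *
print(r.get_obs())
for n in ("top","wrist"):
    s=r.snapshot(n);W=cloud(s,wristT(s) if n=="wrist" else None); print(n);go(-.325,W)
save(s,"w2.png")
E
```

```text
{'time': 5.35, 'joint_positions': array([-0.6599,  0.6183,  1.6978,  0.0002,  0.824 , -2.2038]), 'joint_vel': array([-0.0012, -0.0003, -0.0002, -0.0009, -0.0026, -0.0005]), 'joint_efforts': array([ -0.1521, -60.5664, -19.435 ,  -0.0057,  -0.2465,   0.0586]), 'tcp_pos': array([ 0.525 , -0.3239,  0.1092]), 'tcp_rot': array([[-0.9996,  0.027 ,  0.0012],
       [ 0.027 ,  0.9996, -0.0008],
       [-0.0012, -0.0007, -1.    ]]), 'wrist_force': array([-0.9524,  0.6334,  6.4162]), 'torque': array([0.1401, 0.1003, 0.0207]), 'grip_force': 58.60412657260895, 'grip_width': 0.009697233180193861}
top
wall+ (np.float64(0.5762326605652134), np.float64(0.02714974163099589), np.int64(91), np.float64(0.0011708957082737985)) x@y0+.1 0.5701239686982393
wall- (np.float64(0.49523747688149344), np.float64(0.05099973495731851), np.int64(52), np.float64(0.0010531657488649713)) x@y0+.1 0.4837625365160968
front [ 0.5251 -0.1667  0.103 ] 85 [-0.016  -0.1583] [-0.1691 -0.1642]
wrist
wall- (np.float64(0.4895148393817722), np.float64(0.022404933652979672), np.int64(1612), np.float64(0.0011494793734477416)) x@y0+.1 0.4844737293098518
bar [ 0.5205 -0.323   0.1292] 3107 x=-> y [-0.0146 -0.3153] [ 0.502  -0.3413  0.122 ] [ 0.5449 -0.3051  0.135 ]
```

View pics/w2.png

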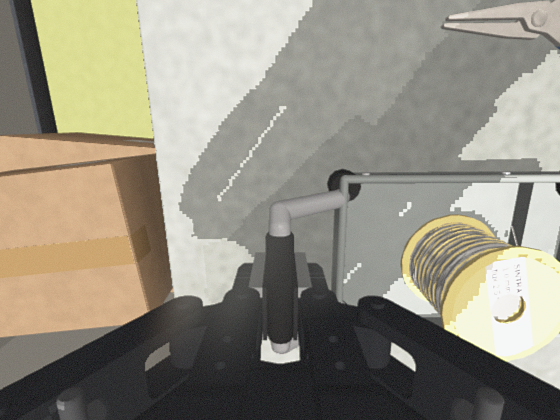

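The bar is gripped near its middle: pads at (280,270), spool upright at (500,290). The tool pushes the bar down with 6 N, so I ease it up slightly.

Request:
jog_arm(rows=[{"travel":[0,0,-0.03],"rotation":[0,0,0],"hand":0.5},{"travel":[0,0,-0.05],"rotation":[0,0,0],"hand":0.5},{"travel":[0,0,-0.05],"rotation":[0,0,0],"hand":0.5}])

```text
time: 5.7
tcp_pos: [0.5249, -0.3238, 0.1093]
tcp_rot: [[-1.0, 0.027, 0.001], [0.027, 1.0, -0.001], [-0.001, -0.0, -1.0]]
wrist_force: [-0.5, 0.1, 6.4]
grip_width: 0.0099
grip_force: 58.7
```

Request:
jog_arm(rows=[{"travel":[0,0,-0.05],"rotation":[0,0,0],"hand":0.5},{"travel":[0,0,-0.1],"rotation":[0,0,0],"hand":0.5},{"travel":[0,0,-0.1],"rotation":[0,0,0],"hand":0.5}])

```text
time: 5.95
tcp_pos: [0.5246, -0.3236, 0.1096]
tcp_rot: [[-1.0, 0.027, -0.0], [0.027, 1.0, 0.0], [0.0, 0.0, -1.0]]
wrist_force: [0.9, -0.2, 1.6]
grip_width: 0.0095
grip_force: 58.6
```

Request:
jog_arm(rows=[{"travel":[0.15,0,0],"rotation":[0,0,0],"hand":0.5},{"travel":[0.3,0,0],"rotation":[0,0,0],"hand":0.5},{"travel":[0.45,0,0],"rotation":[0,0,0],"hand":0.5},{"travel":[0.6,0,0],"rotation":[0,0,0.1],"hand":0.5},{"travel":[0.7,0,0],"rotation":[0,0,0.2],"hand":0.5}])

```text
time: 6.37
tcp_pos: [0.5175, -0.3235, 0.1097]
tcp_rot: [[-1.0, 0.031, 0.0], [0.031, 1.0, 0.0], [-0.0, 0.0, -1.0]]
wrist_force: [2.2, -0.2, -0.2]
grip_width: 0.0102
grip_force: 58.8
```

Request:
jog_arm(rows=[{"travel":[0,0.3,0],"rotation":[0,0,0],"hand":0.5},{"travel":[0,0.6,0],"rotation":[0,0,0],"hand":0.5},{"travel":[0,0.9,0],"rotation":[0,0,0],"hand":0.5},{"travel":[0,1.2,0],"rotation":[0,0,0],"hand":0.5},{"travel":[0,1.5,0],"rotation":[0,0,0],"hand":0.5}])

```text
time: 6.78
tcp_pos: [0.5182, -0.3081, 0.1097]
tcp_rot: [[-1.0, 0.03, 0.0], [0.03, 1.0, 0.0], [-0.0, 0.0, -1.0]]
wrist_force: [2.5, -1.5, -1.9]
grip_width: 0.0101
grip_force: 58.8
```

```bash
cat > chk.py <<'E'
from fit import *
import sys
y0=r.get_obs()["tcp_pos"][1]; print(r.get_obs()["tcp_pos"],r.get_obs()["tcp_rot"][0,1])
for n in ("top","scene"):
    s=r.snapshot(n);W=cloud(s); print(n);go(y0,W)
    for nm,x in (("R+",(.56,.595)),("R-",(.455,.49))):
        l=line(sel(W,x,(-.04,.09),(.086,.097))); print(nm,l[:2],"x@y0+.1",l[0]+l[1]*(y0+.1))
    for q in("spool_center","wheel_left","wheel_right"):
        for f in r.spot_point(q,s)[:1]: print(q,f["p"],f["pixel"],onz(s,f["pixel"],.108 if q[0]=="s" else .061))
    save(s,n+sys.argv[1]+".png")
E
python3 chk.py 2
```

```text
[ 0.5182 -0.3081  0.1097] 0.030374910493391093
top
wall+ (np.float64(0.5741157583767139), np.float64(0.04049492516705491), np.int64(100), np.float64(0.0014021977302248892)) x@y0+.1 0.5656888281783936
wall- (np.float64(0.4896373767048214), np.float64(0.046986900266362756), np.int64(53), np.float64(0.0011312959700675658)) x@y0+.1 0.4798594767050897
front [ 0.5242 -0.1514  0.1023] 92 [-0.0482 -0.1261] [-0.1544 -0.1475]
R+ (np.float64(0.5785875949998609), np.float64(0.02114503820278531)) x@y0+.1 0.574187345826894
R- (np.float64(0.48324763758098027), np.float64(0.35360373703090836)) x@y0+.1 0.4096632563892122
spool_center 0.73 [313.7, 198.6] [ 0.5326 -0.214   0.108 ]
wheel_left 0.41 [279.9, 205.2] [ 0.5256 -0.1444  0.061 ]
scene
wall+ (np.float64(0.550379674835024), np.float64(-0.05455638665927978), np.int64(59), np.float64(0.0020284875571394546)) x@y0+.1 0.5617327730406322
wall- (np.float64(0.48880146453029855), np.float64(0.04699666681953743), np.int64(133), np.float64(0.0012409479891837244)) x@y0+.1 0.4790215321262214
bar [ 0.5106 -0.3122  0.1288] 161 x=-> y [-0.4508 -0.082 ] [ 0.5023 -0.328   0.122 ] [ 0.5251 -0.2906  0.135 ]
front [ 0.5247 -0.1559  0.1008] 98 [-0.0509 -0.1292] [-0.1588 -0.1512]
R+ (np.float64(0.5771693132060206), np.float64(0.015396272477909518)) x@y0+.1 0.5739653731332724
R- (np.float64(0.46898549216251695), np.float64(0.001345554136902388)) x@y0+.1 0.46870548446419524
spool_center 0.91 [309.2, 243.5] [ 0.5161 -0.2248  0.108 ]
wheel_left 0.57 [321.3, 283.7] [ 0.4907 -0.2744  0.061 ]
wheel_right 0.7 [255.0, 191.9] [0.6314 0.0218 0.061 ]
```

Request:
jog_arm(rows=[{"travel":[0,0.1,0],"rotation":[0,0,-0.6],"hand":0.5},{"travel":[0,0.3,0],"rotation":[0,0,-1.2],"hand":0.5},{"travel":[0,0.5,0],"rotation":[0,0,-1.8],"hand":0.5},{"travel":[0,0.7,0],"rotation":[0,0,-2.2],"hand":0.5},{"travel":[0,0.9,0],"rotation":[0,0,-2.2],"hand":0.5}])

```text
time: 7.6
tcp_pos: [0.5184, -0.2993, 0.1098]
tcp_rot: [[-1.0, -0.009, -0.0], [-0.009, 1.0, 0.0], [0.0, 0.0, -1.0]]
wrist_force: [1.8, -0.8, -1.2]
grip_width: 0.0101
grip_force: 59.0
```

```bash
python3 chk.py 3 | grep -v wheel_
```

```text
[ 0.5184 -0.2993  0.1098] -0.008741520334121936
top
wall+ (np.float64(0.5619720806870874), np.float64(2.212845002280118e-05), np.int64(100), np.float64(0.0013394405369894816)) x@y0+.1 0.5619676706798048
wall- (np.float64(0.47805520604831536), np.float64(0.004242588323634243), np.int64(53), np.float64(0.0010886225430508526)) x@y0+.1 0.4772096951614373
front [ 0.5254 -0.1426  0.102 ] 112 [-0.0131 -0.1357] [-0.146  -0.1392]
R+ (np.float64(0.5786445593585458), np.float64(0.017782863418473772)) x@y0+.1 0.5751005896228008
R- (np.float64(0.4717865336095868), np.float64(0.07513764958687442)) x@y0+.1 0.4568122547274656
spool_center 0.63 [309.5, 203.8] [ 0.5217 -0.205   0.108 ]
scene
wall+ (np.float64(0.5626776239272617), np.float64(0.006660106850479516), np.int64(58), np.float64(0.0011617158456267256)) x@y0+.1 0.5613503226620219
wall- (np.float64(0.4777912313765377), np.float64(0.010686250294890155), np.int64(136), np.float64(0.001184646860208377)) x@y0+.1 0.475661554802947
bar [ 0.5112 -0.3034  0.129 ] 168 x=-> y [-0.4132 -0.0922] [ 0.5021 -0.3189  0.122 ] [ 0.5266 -0.2817  0.135 ]
front [ 0.5237 -0.147   0.1009] 94 [-0.011  -0.1412] [-0.1498 -0.1438]
R+ (np.float64(0.577157399304647), np.float64(0.022032811738377178)) x@y0+.1 0.5727664518988957
R- (np.float64(0.469239154545939), np.float64(0.006496956628909423)) x@y0+.1 0.46794436769831677
spool_center 0.97 [304.6, 236.1] [ 0.5275 -0.2052  0.108 ]
```

Request:
jog_arm(rows=[{"travel":[0,0.2,0],"rotation":[0,0,0.4],"hand":0.5},{"travel":[0,0.5,0],"rotation":[0,0,0.7],"hand":0.5},{"travel":[-0.02,1.0,0],"rotation":[0,0,0.7],"hand":0.5},{"travel":[-0.03,1.5,0],"rotation":[0,0,0.7],"hand":0.5},{"travel":[-0.04,2.0,0],"rotation":[0,0,0.7],"hand":0.5}])

```text
time: 8.42
tcp_pos: [0.5186, -0.2789, 0.1098]
tcp_rot: [[-1.0, 0.004, -0.0], [0.004, 1.0, 0.0], [0.0, 0.0, -1.0]]
wrist_force: [1.2, -0.8, -0.6]
grip_width: 0.0097
grip_force: 58.6
```

```bash
python3 chk.py 4; python3 - <<'E'
import cv2
a=cv2.imread("pics/scene4.png")[200:300,240:390]; cv2.imwrite("pics/s4c.png",cv2.resize(a,(800,533),interpolation=cv2.INTER_CUBIC))
E
```

```text
[ 0.5186 -0.2789  0.1098] 0.004128441069205632
top
wall+ (np.float64(0.5625272379230234), np.float64(0.0019155635762419215), np.int64(100), np.float64(0.0011087537380845064)) x@y0+.1 0.5621845885805392
wall- (np.float64(0.48112815679864646), np.float64(0.02294055332703684), np.int64(41), np.float64(0.0014459055870842436)) x@y0+.1 0.4770246304990106
front [ 0.5249 -0.1226  0.1024] 86 [-0.0076 -0.1186] [-0.1249 -0.1204]
R+ (np.float64(0.5785696080017876), np.float64(0.0232072041937381)) x@y0+.1 0.5744183841236004
R- (np.float64(0.47101546773480946), np.float64(0.04595122482435958)) x@y0+.1 0.46279587264139
spool_center 0.64 [298.2, 200.8] [ 0.5282 -0.1815  0.108 ]
wheel_right 0.36 [197.4, 254.4] [0.4198 0.0347 0.061 ]
scene
wall+ (np.float64(0.5532328516525112), np.float64(-0.03765280821476482), np.int64(48), np.float64(0.0016334616735529503)) x@y0+.1 0.5599680548780731
wall- (np.float64(0.47811639210558227), np.float64(0.012012163255818806), np.int64(125), np.float64(0.0011086291253055225)) x@y0+.1 0.47596769816899454
bar [ 0.511  -0.283   0.1289] 159 x=-> y [-0.4505 -0.0529] [ 0.5023 -0.2985  0.1221] [ 0.5253 -0.2606  0.135 ]
front [ 0.5245 -0.1267  0.1007] 93 [-0.0157 -0.1185] [-0.1293 -0.1227]
R+ (np.float64(0.5769616919612306), np.float64(0.021163407420968793)) x@y0+.1 0.5731760553332116
R- (np.float64(0.46909852323959256), np.float64(-0.0015784823158475592)) x@y0+.1 0.4693808766599417
spool_center 0.57 [294.9, 232.1] [ 0.5249 -0.1845  0.108 ]
wheel_left 0.52 [305.3, 277.7] [ 0.4839 -0.2444  0.061 ]
wheel_right 0.55 [325.4, 261.6] [ 0.5427 -0.2444  0.061 ]
```

View pics/s4c.png

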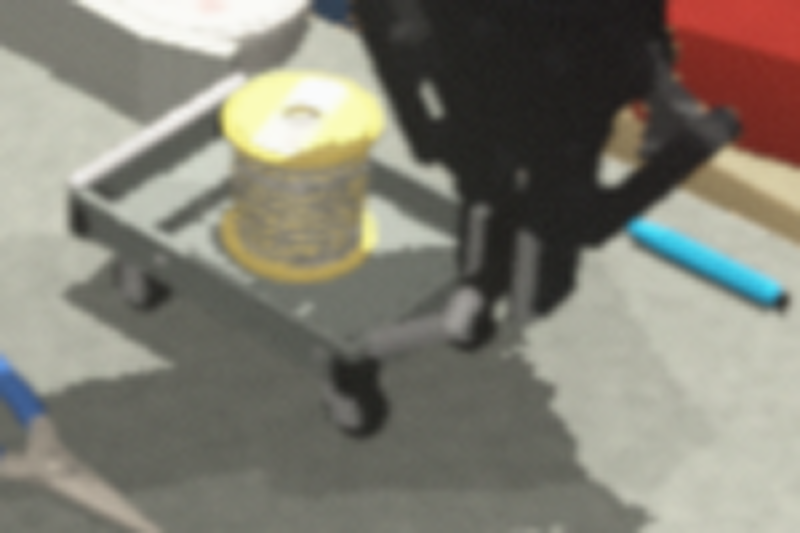

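Request:
jog_arm(rows=[{"travel":[-0.02,0.2,0],"rotation":[0,0,0.2],"hand":0.5},{"travel":[-0.05,0.5,0],"rotation":[0,0,0.4],"hand":0.5},{"travel":[-0.08,0.9,0],"rotation":[0,0,0.5],"hand":0.5},{"travel":[-0.08,1.3,0],"rotation":[0,0,0.5],"hand":0.5},{"travel":[-0.08,1.5,0],"rotation":[0,0,0.5],"hand":0.5}])

```text
time: 9.23
tcp_pos: [0.5194, -0.2638, 0.1097]
tcp_rot: [[-1.0, 0.013, -0.0], [0.013, 1.0, 0.0], [0.0, 0.0, -1.0]]
wrist_force: [0.1, -1.1, -1.0]
grip_width: 0.0098
grip_force: 58.6
```

```bash
cat > chk2.py <<'E'
# one rigid estimate: compare templates of caddy and rails in each camera's frame
from fit import *
import sys
o=r.get_obs(); y0=o["tcp_pos"][1]; print(o["tcp_pos"],o["tcp_rot"][0,1],o["wrist_force"])
def edge(P,lo,hi):
    # per-y-slice median x -> robust line
    ys,xs=[],[]
    for y in np.arange(lo,hi,.006):
        q=P[abs(P[:,1]-y)<.004]
        if len(q)>2: ys.append(q[:,1].mean()); xs.append(np.median(q[:,0]))
    b,a=np.polyfit(ys,xs,1); return a,b
for n in ("top","scene"):
    A=[]
    for k in range(2):
        s=r.snapshot(n); W=cloud(s)
        if k==0:
            for q in("wheel_left","wheel_right"):
                for f in r.spot_point(q,s)[:2]: print(n,q,round(f["p"],2),np.round(f["pixel"],1),onz(s,f["pixel"],.061))
        c=y0+.1; row=[]
        for x in ((.5525,.5725),(.466,.488)):
            a,b=edge(sel(W,x,(c-.05,c+.055),(.094,.106)),c-.05,c+.055); row+=[a+b*c,b]
        F=sel(W,(.495,.55),(c+.045,c+.075),(.095,.106)); row+=[-np.polyfit(F[:,0],F[:,1],1)[0],F[:,1].mean()]
        for x in ((.568,.59),(.463,.48)):
            a,b=edge(sel(W,x,(-.045,.05),(.084,.097)),-.045,.05); row+=[a,b]
        A.append(row)
    m=np.mean(A,0); print(n,"caddy ctr x %.4f slopes %.4f %.4f %.4f front y %.4f"%((m[0]+m[2])/2,m[1],m[3],m[4],m[5]),"width %.4f"%(m[0]-m[2]))
    print("   dock x@0 %.4f slopes %.4f %.4f width %.4f -> axis at caddy ctr(s=.0205) %.4f"%((m[6]+m[8])/2,m[7],m[9],m[6]-m[8],(m[6]+m[8])/2+.0205*c))
    save(s,n+sys.argv[1]+".png")
E
python3 chk2.py 5
```

```text
[ 0.5194 -0.2638  0.1097] 0.012606513250207046 [ 0.1036 -1.1311 -0.9815]
top caddy ctr x 0.5193 slopes -0.0000 0.0556 0.0046 front y -0.1074 width 0.0862
   dock x@0 0.5246 slopes 0.0310 0.0407 width 0.1074 -> axis at caddy ctr(s=.0205) 0.5212
scene wheel_left 0.5 [298.6 273.7] [ 0.4841 -0.2291  0.061 ]
scene wheel_left 0.19 [175.3 236.8] [0.4038 0.019  0.061 ]
scene wheel_right 0.54 [318.8 259.4] [ 0.5395 -0.2316  0.061 ]
scene wheel_right 0.54 [359.1 244.2] [ 0.6283 -0.2615  0.061 ]
scene caddy ctr x 0.5187 slopes -0.0361 0.0185 0.0061 front y -0.1118 width 0.0845
   dock x@0 0.5219 slopes 0.0304 0.0311 width 0.1079 -> axis at caddy ctr(s=.0205) 0.5185
```

```bash
python3 - <<'E'
from fit import *
s=r.snapshot("scene"); img=cv2.cvtColor(s["frame"],cv2.COLOR_RGB2BGR)
K=np.array(s["camera_matrix"]);Ti=np.linalg.inv(np.array(s["pose"]))
def pj(p): c=K@(Ti[:3,:3]@np.array(p)+Ti[:3,3]); return c[:2]/c[2]
f=8; x0,y0=270,225; a=cv2.resize(img[y0:y0+70,x0:x0+95],None,fx=f,fy=f,interpolation=cv2.INTER_CUBIC)
b=np.array([.5188,-.268]); u=np.array([.014,1]);n=np.array([-1,.014])  # scene-frame bar (bias)
for sy in(30,-30):
    ax=b+u*.048+n*sy/1000
    for t,c in((-30,(255,0,0)),(0,(0,255,0)),(30,(0,0,255))):
        t=np.radians(t); w=ax+.010*(-np.cos(t)*u+np.sin(t)*n); p=(pj([*w,.061])-[x0,y0]+.5)*f
        cv2.circle(a,tuple(int(v) for v in p),4,c,-1)
cv2.imwrite("pics/s5c.png",a)
t=r.snapshot("top"); g=t["frame"].mean(-1)[110:310,130:410]; cv2.imwrite("pics/t5c.png",cv2.resize(cv2.cvtColor(t["frame"],cv2.COLOR_RGB2BGR)[150:260,145:365],(800,400),interpolation=cv2.INTER_CUBIC))
E
```

```text
(no output)
```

View pics/s5c.png

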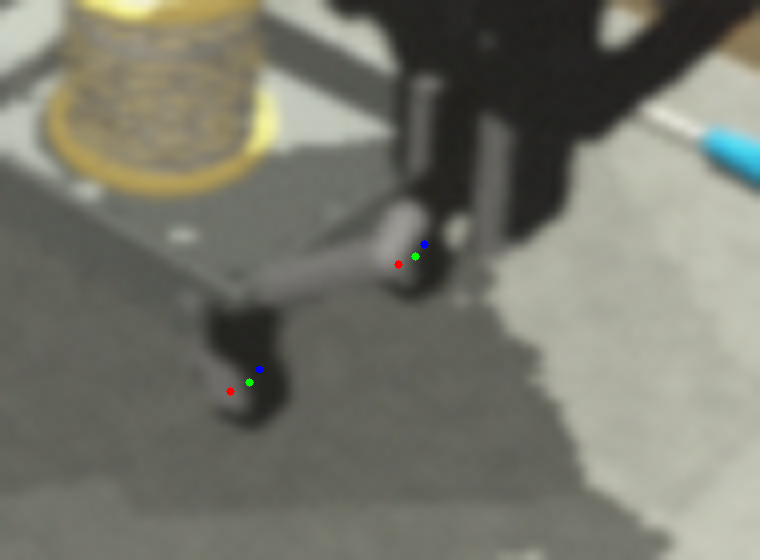

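View pics/t5c.png

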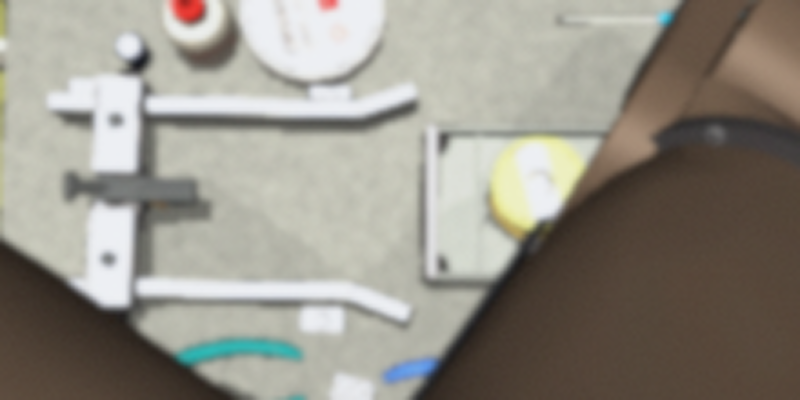

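The castors trail straight: the left wheel sits on the predicted straight position (green, (249,382)). The top crop shows the nose slightly low at the flares, so the heading is about 0.8° short. I correct that while edging forward.

Request:
jog_arm(rows=[{"travel":[0,0.2,0],"rotation":[0,0,0.3],"hand":0.5},{"travel":[0,0.5,0],"rotation":[0,0,0.6],"hand":0.5},{"travel":[0,0.8,0],"rotation":[0,0,0.9],"hand":0.5},{"travel":[0,1.1,0],"rotation":[0,0,0.9],"hand":0.5},{"travel":[0,1.4,0],"rotation":[0,0,0.9],"hand":0.5}])

```text
time: 10.15
tcp_pos: [0.5196, -0.2501, 0.1097]
tcp_rot: [[-1.0, 0.029, -0.0], [0.029, 1.0, 0.0], [0.0, 0.0, -1.0]]
wrist_force: [-0.9, -0.9, -0.1]
grip_width: 0.0101
grip_force: 59.1
```

```bash
cat > meas.py <<'E'
from fit import *
import sys
# sub-pixel in top image: rails (bright ridges) and caddy front rim
o=r.get_obs(); print(o["tcp_pos"],o["tcp_rot"][0,1],o["wrist_force"])
s=r.snapshot("top"); g=cv2.cvtColor(s["frame"],cv2.COLOR_RGB2GRAY).astype(float)
T=np.array(s["pose"]);K=np.array(s["camera_matrix"])
def px(p): c=K@(T[:3,:3].T@(np.array(p)-T[:3,3])); return c[:2]/c[2]
def prof(c,d,L=.009,z=.092):
    # sample along direction d about point c (world), return ridge centroid offset
    t=np.linspace(-L,L,37); P=np.array([px([*(np.array(c)+d*u),z]) for u in t],np.float32)
    v=cv2.remap(g.astype(np.float32),P[:,0][None],P[:,1][None],cv2.INTER_LINEAR)[0]
    w=np.clip(v-np.percentile(v,50),0,None); return (w*t).sum()/w.sum()
res=[]
for x0 in(.5785,.4710):
    ys=np.arange(-.05,.045,.005); xs=np.array([x0+.02*y+prof((x0+.02*y,y),np.array([1,0.])) for y in ys])
    b,a=np.polyfit(ys,xs,1); res.append((a,b)); print("rail a %.4f b %.4f sd %.4f"%(a,b,np.std(xs-a-b*ys)))
ax=(res[0][0]+res[1][0])/2; sl=(res[0][1]+res[1][1])/2
yf=o["tcp_pos"][1]+.1565; xs=np.arange(.492,.546,.004)
yy=np.array([yf+prof((x,yf),np.array([0,1.]),.008,.1) for x in xs]); k=abs(yy-np.median(yy))<.004
b,a=np.polyfit(xs[k],yy[k],1); print("rim y@.52 %.4f heading slope %.4f sd %.4f"%(a+b*.52,-b,np.std(yy[k]-a-b*xs[k])))
W=cloud(s); c=yf; Q=sel(W,(.46,.59),(c-.006,c+.006),(.094,.108)); x=np.percentile(Q[:,0],[1,99]); print("rim ends",x,"ctr %.4f"%x.mean(),"axis there %.4f slope %.4f"%(ax+sl*c,sl))
E
python3 meas.py
```

```text
[ 0.5196 -0.2501  0.1097] 0.028519039647800278 [-0.8566 -0.9423 -0.1418]
rail a 0.5804 b 0.0304 sd 0.0004
rail a 0.4721 b 0.0237 sd 0.0003
rim y@.52 -0.0958 heading slope 0.0213 sd 0.0003
rim ends [0.4768 0.5656] ctr 0.5212 axis there 0.5237 slope 0.0270
```

Request:
jog_arm(rows=[{"travel":[-0.05,0.3,0],"rotation":[0,0,0.2],"hand":0.5},{"travel":[-0.1,0.7,0],"rotation":[0,0,0.3],"hand":0.5},{"travel":[-0.12,1.1,0],"rotation":[0,0,0.3],"hand":0.5},{"travel":[-0.12,1.5,0],"rotation":[0,0,0.3],"hand":0.5},{"travel":[-0.12,1.8,0],"rotation":[0,0,0.3],"hand":0.5}])

```text
time: 10.62
tcp_pos: [0.5214, -0.232, 0.1097]
tcp_rot: [[-0.999, 0.034, -0.0], [0.034, 0.999, 0.0], [0.0, 0.0, -1.0]]
wrist_force: [-2.4, -0.4, -0.6]
grip_width: 0.0096
grip_force: 59.4
```

```bash
python3 meas.py; python3 - <<'E'
from fit import *
t=r.snapshot("top"); cv2.imwrite("pics/t6c.png",cv2.resize(cv2.cvtColor(t["frame"],cv2.COLOR_RGB2BGR)[160:245,180:310],(800,523),interpolation=cv2.INTER_CUBIC))
E
```

```text
[ 0.5214 -0.232   0.1097] 0.03375058625434531 [-2.3659 -0.3644 -0.6127]
rail a 0.5804 b 0.0313 sd 0.0004
rail a 0.4721 b 0.0239 sd 0.0003
rim y@.52 -0.0789 heading slope 0.0393 sd 0.0005
rim ends [0.4787 0.5808] ctr 0.5298 axis there 0.5241 slope 0.0276
```

View pics/t6c.png

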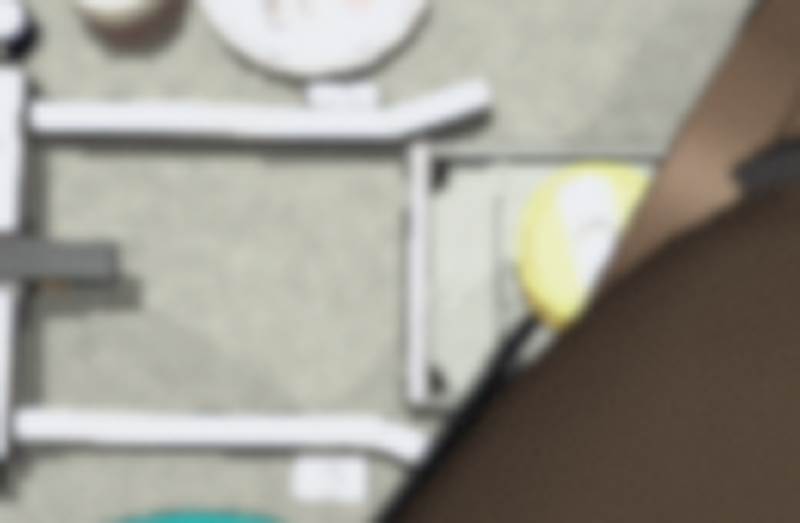

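The rim sits just before the parallel part: its corners at rows 143 and 408 lie between the rails' inner edges at about 137 and 417. It's about 1 mm low and turned 0.6° too far, so I correct and roll in.

Request:
jog_arm(rows=[{"travel":[-0.1,0.2,0],"rotation":[0,0,-0.3],"hand":0.5},{"travel":[-0.18,0.5,0],"rotation":[0,0,-0.5],"hand":0.5},{"travel":[-0.19,0.9,0],"rotation":[0,0,-0.5],"hand":0.5},{"travel":[-0.19,1.3,0],"rotation":[0,0,-0.5],"hand":0.5},{"travel":[-0.19,1.6,0],"rotation":[0,0,-0.5],"hand":0.5}])

```text
time: 11.13
tcp_pos: [0.5239, -0.2161, 0.1097]
tcp_rot: [[-1.0, 0.025, 0.0], [0.025, 1.0, 0.0], [-0.0, 0.0, -1.0]]
wrist_force: [-2.6, -1.1, -0.6]
grip_width: 0.0095
grip_force: 59.5
```

```bash
python3 meas.py
```

```text
[ 0.5239 -0.2161  0.1097] 0.025153321210509044 [-2.6264 -1.1097 -0.5797]
rail a 0.5804 b 0.0310 sd 0.0004
rail a 0.4721 b 0.0167 sd 0.0006
rim y@.52 -0.0616 heading slope 0.0351 sd 0.0004
rim ends [0.4809 0.5684] ctr 0.5247 axis there 0.5248 slope 0.0239
```

```bash
cat > wm.py <<'E'
from fit import *
o=r.get_obs(); y0=o["tcp_pos"][1]; print(o["tcp_pos"],o["tcp_rot"][0,1],o["wrist_force"])
s=r.snapshot("wrist");T=wristT(s);W=cloud(s,T)
P=sel(W,(.465,.50),(y0+.045,y0+.12),(.095,.105)); l=line(P); print("wall- slope %.4f"%l[1],"ctr x at +.1: %.4f"%(l[0]+l[1]*(y0+.1)+.0427),"n",l[2],"sd",l[3])
for lo,hi in((.44,.5),):
    P=sel(W,(.455,.475),(-.12,.05),(.08,.097)); print("rail- in wrist",len(P), P.mean(0) if len(P) else "", line(P)[:2] if len(P)>20 else "")
P=sel(W,(.47,.52),(y0-.012,y0+.012),(.115,.135)); print("bar near end x",np.percentile(P[:,0],[0.5,2,50]))
import sys; save(s,sys.argv[1])
E
python3 wm.py w7.png
```

```text
[ 0.5238 -0.2157  0.1097] 0.02506811503532908 [-1.8441  1.3168 -1.16  ]
wall- slope 0.0022 ctr x at +.1: 0.5241 n 1314 sd 0.0011220258042262887
rail- in wrist 1267 [ 0.4616 -0.088   0.0896] (np.float64(0.5007160254030361), np.float64(0.44186527973309814))
bar near end x [0.4871 0.4875 0.5051]
```

View pics/w7.png

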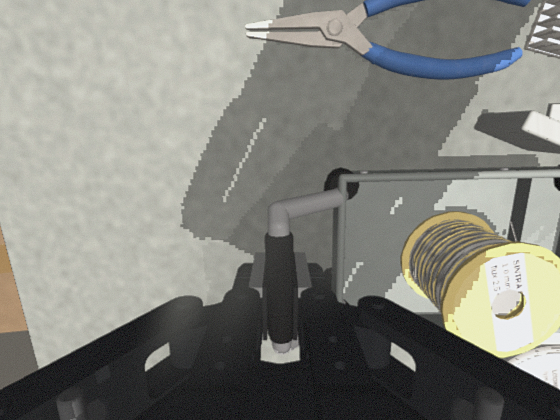

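The wrist picture shows the left wall running almost along world y, so the heading is about 0.002 against the dock's 0.021. That matches the bar-to-rim offset better than the rim fit did. I swing the rear back about the nose while rolling.

Request:
jog_arm(rows=[{"travel":[0.06,0.3,0],"rotation":[0,0,0.3],"hand":0.5},{"travel":[0.12,0.6,0],"rotation":[0,0,0.6],"hand":0.5},{"travel":[0.18,0.9,0],"rotation":[0,0,0.9],"hand":0.5},{"travel":[0.24,1.2,0],"rotation":[0,0,1.2],"hand":0.5},{"travel":[0.28,1.5,0],"rotation":[0,0,1.3],"hand":0.5}])

```text
time: 11.65
tcp_pos: [0.5214, -0.2013, 0.1098]
tcp_rot: [[-0.999, 0.048, 0.0], [0.048, 0.999, 0.0], [-0.0, 0.0, -1.0]]
wrist_force: [-2.3, -0.6, -0.7]
grip_width: 0.0098
grip_force: 59.4
```

```bash
python3 wm.py w8.png; python3 meas.py|tail -2
```

```text
[ 0.5214 -0.2013  0.1098] 0.0484703535968845 [-2.3481 -0.5511 -0.6621]
wall- slope 0.0249 ctr x at +.1: 0.5237 n 1313 sd 0.0011212439971744388
rail- in wrist 2010 [ 0.4638 -0.0796  0.0906] (np.float64(0.4924494571485227), np.float64(0.3581922677666245))
bar near end x [0.4845 0.4849 0.5037]
rim y@.52 -0.0459 heading slope 0.0438 sd 0.0012
rim ends [0.4896 0.5758] ctr 0.5327 axis there 0.5241 slope 0.0455
```

Request:
jog_arm(rows=[{"travel":[0.04,0.4,0],"rotation":[0,0,-0.1],"hand":0.5},{"travel":[0.08,0.8,0],"rotation":[0,0,-0.2],"hand":0.5},{"travel":[0.11,1.2,0],"rotation":[0,0,-0.2],"hand":0.5},{"travel":[0.12,1.6,0],"rotation":[0,0,-0.2],"hand":0.5},{"travel":[0.13,2.0,0],"rotation":[0,0,-0.2],"hand":0.5}])

```text
time: 12.17
tcp_pos: [0.5212, -0.1811, 0.1098]
tcp_rot: [[-0.999, 0.045, 0.0], [0.045, 0.999, 0.0], [-0.0, 0.0, -1.0]]
wrist_force: [-1.8, -0.9, -0.9]
grip_width: 0.0101
grip_force: 58.8
```

```bash
python3 wm.py w9.png
```

```text
[ 0.5212 -0.1811  0.1098] 0.04453903189955203 [-1.8201 -0.8991 -0.8631]
wall- slope 0.0300 ctr x at +.1: 0.5240 n 1312 sd 0.0011298535411263333
rail- in wrist 2768 [ 0.4656 -0.07    0.0912] (np.float64(0.48286977702138517), np.float64(0.246989881747987))
bar near end x [0.4843 0.4848 0.5038]
```

```bash
cat >> wm.py <<'E'
for y in np.arange(-.075,.05,.01):
    A=sel(W,(.45,.479),(y-.004,y+.004),(.086,.0955)); B=sel(W,(.474,.495),(y-.004,y+.004),(.097,.105))
    if len(A)>15: print("y %.3f rail x 2/98%% %s"%(y,np.percentile(A[:,0],[3,97])),"wall x",np.percentile(B[:,0],[3,97]) if len(B)>8 else "")
E
python3 wm.py w10.png
```

```text
[ 0.5211 -0.1804  0.1097] 0.04428491257452582 [-1.7506  1.47   -1.5077]
wall- slope 0.0314 ctr x at +.1: 0.5242 n 1313 sd 0.00113384428436614
rail- in wrist 2812 [ 0.4658 -0.0707  0.0911] (np.float64(0.48279855744733924), np.float64(0.2418290595862775))
bar near end x [0.4844 0.4849 0.5033]
y -0.075 rail x 2/98% [0.4595 0.4708] wall x [0.4799 0.4838]
y -0.065 rail x 2/98% [0.4632 0.4741] wall x [0.4802 0.484 ]
y -0.055 rail x 2/98% [0.4653 0.4747] wall x [0.4806 0.484 ]
y -0.045 rail x 2/98% [0.4656 0.4751] wall x [0.481  0.4844]
```

Request:
jog_arm(rows=[{"travel":[0.01,0.4,0],"rotation":[0,0,-0.2],"hand":0.5},{"travel":[0.02,0.8,0],"rotation":[0,0,-0.4],"hand":0.5},{"travel":[0.03,1.2,0],"rotation":[0,0,-0.4],"hand":0.5},{"travel":[0.04,1.6,0],"rotation":[0,0,-0.4],"hand":0.5},{"travel":[0.05,2.0,0],"rotation":[0,0,-0.4],"hand":0.5}])

```text
time: 12.68
tcp_pos: [0.5216, -0.1611, 0.1098]
tcp_rot: [[-0.999, 0.038, 0.0], [0.038, 0.999, 0.0], [-0.0, 0.0, -1.0]]
wrist_force: [-0.5, -1.0, -1.2]
grip_width: 0.0093
grip_force: 58.7
```

```bash
python3 wm.py w11.png; python3 - <<'E'
from fit import *
t=r.snapshot("top"); cv2.imwrite("pics/t11.png",cv2.resize(cv2.cvtColor(t["frame"],cv2.COLOR_RGB2BGR)[160:245,160:310],(800,453),interpolation=cv2.INTER_CUBIC))
for n in("scene","top"):
    s=r.snapshot(n)
    for q in("dock_button","caddy_nose","dock_reach","wheel_left","wheel_right"):
        for f in r.spot_point(q,s)[:1]: print(n,q,round(f["p"],2),np.round(f["pixel"],1),onz(s,f["pixel"],.061 if q[0]=="w" else .086))
E
```

```text
[ 0.5216 -0.1611  0.1098] 0.037575840158457885 [-0.5262 -1.0009 -1.1821]
wall- slope 0.0290 ctr x at +.1: 0.5245 n 1309 sd 0.0011356055521624963
rail- in wrist 3504 [ 0.4667 -0.0601  0.0914] (np.float64(0.47653058541209703), np.float64(0.1666072496459963))
bar near end x [0.4847 0.4853 0.5041]
y -0.075 rail x 2/98% [0.4589 0.4701] wall x [0.4796 0.4836]
y -0.065 rail x 2/98% [0.4629 0.4738] wall x [0.4799 0.4834]
y -0.055 rail x 2/98% [0.4649 0.4745] wall x [0.4804 0.4837]
y -0.045 rail x 2/98% [0.4654 0.4748] wall x [0.4807 0.4841]
y -0.035 rail x 2/98% [0.4657 0.4752] wall x [0.4811 0.4846]
y -0.025 rail x 2/98% [0.466  0.4756] wall x [0.481 0.485]Traceback (most recent call last):
  File "<stdin>", line 6, in <module>
ValueError: it knows: bottle, caddy, caddy_bar, caddy_nose, cap, cutters, dock, dock_reach, driver, pliers, sink, spool_center, tin, wheel_left, wheel_right
```

```bash
python3 - <<'E'
from fit import *
for n in("scene","top"):
    s=r.snapshot(n)
    for q in("caddy_nose","caddy_bar","dock_reach","wheel_left","wheel_right","spool_center"):
        for f in r.spot_point(q,s)[:1]: print(n,q,round(f["p"],2),np.round(f["pixel"],1),onz(s,f["pixel"],dict(wheel_left=.061,wheel_right=.061,caddy_bar=.125,spool_center=.108).get(q,.086)))
E
```

```text
scene caddy_nose 0.69 [228.2 204.7] [ 0.5279 -0.0017  0.086 ]
scene caddy_bar 0.85 [282.4 219.4] [ 0.5215 -0.1568  0.125 ]
scene dock_reach 0.69 [213.2 199.2] [0.521  0.0374 0.086 ]
scene wheel_left 0.39 [259.8 247.4] [ 0.4917 -0.1267  0.061 ]
scene wheel_right 0.37 [281.1 233.2] [ 0.5532 -0.1267  0.061 ]
scene spool_center 0.63 [253.1 207.5] [ 0.5318 -0.0711  0.108 ]
top caddy_nose 0.68 [212.3 203.6] [0.5267 0.0004 0.086 ]
top dock_reach 0.67 [188.2 204.6] [0.5249 0.0517 0.086 ]
top wheel_left 0.68 [209.8 204.5] [0.5283 0.0094 0.061 ]
```

Request:
jog_arm(rows=[{"travel":[0.01,0.3,0],"rotation":[0,0,0],"hand":0.5},{"travel":[0.03,0.6,0],"rotation":[0,0,0],"hand":0.5},{"travel":[0.05,0.9,0],"rotation":[0,0,0],"hand":0.5},{"travel":[0.05,1.2,0],"rotation":[0,0,0],"hand":0.5},{"travel":[0.05,1.5,0],"rotation":[0,0,0],"hand":0.5}])

```text
time: 13.95
tcp_pos: [0.5216, -0.1461, 0.1098]
tcp_rot: [[-0.999, 0.037, 0.0], [0.037, 0.999, 0.0], [-0.0, 0.0, -1.0]]
wrist_force: [1.1, -0.5, -2.1]
grip_width: 0.01
grip_force: 58.7
```

```bash
python3 wm.py w12.png
```

```text
[ 0.5216 -0.1461  0.1098] 0.037380068035862225 [ 1.1058 -0.4881 -2.1462]
wall- slope 0.0374 ctr x at +.1: 0.5250 n 1258 sd 0.0010797098275230938
rail- in wrist 4013 [ 0.4673 -0.0529  0.0916] (np.float64(0.4738877274665548), np.float64(0.12760523603543714))
bar near end x [0.4849 0.4853 0.504 ]
y -0.075 rail x 2/98% [0.4589 0.4702] wall x [0.4796 0.483 ]
y -0.065 rail x 2/98% [0.463  0.4737] wall x [0.48   0.4834]
y -0.055 rail x 2/98% [0.465  0.4744] wall x [0.4802 0.4839]
y -0.045 rail x 2/98% [0.4654 0.4748] wall x [0.4807 0.4843]
y -0.035 rail x 2/98% [0.4657 0.4752] wall x [0.481  0.4846]
y -0.025 rail x 2/98% [0.4661 0.4757] wall x [0.4812 0.4849]
y -0.015 rail x 2/98% [0.4662 0.4758] wall x [0.4815 0.4854]
y -0.005 rail x 2/98% [0.4664 0.4758] wall x
```

Request:
jog_arm(rows=[{"travel":[0,0.1,0],"rotation":[0,0,0],"hand":0.5},{"travel":[0.01,0.2,0],"rotation":[0,0,0],"hand":0.5},{"travel":[0.01,0.3,0],"rotation":[0,0,0],"hand":0.5},{"travel":[0.02,0.4,0],"rotation":[0,0,0],"hand":0.5},{"travel":[0.02,0.5,0],"rotation":[0,0,0],"hand":0.5}])

```text
time: 14.42
tcp_pos: [0.5216, -0.1415, 0.1098]
tcp_rot: [[-0.999, 0.038, 0.0], [0.038, 0.999, 0.0], [-0.0, 0.0, -1.0]]
wrist_force: [0.3, -0.1, -0.8]
grip_width: 0.0098
grip_force: 58.7
```

Request:
jog_arm(rows=[{"travel":[0,0.1,0],"rotation":[0,0,0],"hand":0.5},{"travel":[0,0.2,0],"rotation":[0,0,0],"hand":0.5},{"travel":[0,0.3,0],"rotation":[0,0,0],"hand":0.5},{"travel":[0,0.3,0],"rotation":[0,0,0],"hand":0.5}])

```text
time: 14.75
tcp_pos: [0.5217, -0.1383, 0.1098]
tcp_rot: [[-0.999, 0.037, 0.0], [0.037, 0.999, 0.0], [-0.0, 0.0, -1.0]]
wrist_force: [0.3, 1.1, -1.2]
grip_width: 0.0103
grip_force: 58.7
```

Request:
jog_arm(rows=[{"travel":[0,0.1,0],"rotation":[0,0,0],"hand":0.5},{"travel":[0,0.2,0],"rotation":[0,0,0],"hand":0.5},{"travel":[0,0.3,0],"rotation":[0,0,0],"hand":0.5},{"travel":[0,0.3,0],"rotation":[0,0,0],"hand":0.5}])

```text
time: 15.08
tcp_pos: [0.5218, -0.1353, 0.1098]
tcp_rot: [[-0.999, 0.037, -0.0], [0.037, 0.999, 0.0], [0.0, 0.0, -1.0]]
wrist_force: [0.3, 0.0, -1.6]
grip_width: 0.0099
grip_force: 58.8
```

Request:
jog_arm(rows=[{"travel":[0,0.1,0],"rotation":[0,0,0],"hand":0.5},{"travel":[0,0.2,0],"rotation":[0,0,0],"hand":0.5},{"travel":[0,0.3,0],"rotation":[0,0,0],"hand":0.5},{"travel":[0,0.3,0],"rotation":[0,0,0],"hand":0.5}])

```text
time: 15.42
tcp_pos: [0.5219, -0.1323, 0.1097]
tcp_rot: [[-0.999, 0.037, -0.0], [0.037, 0.999, 0.0], [0.0, 0.0, -1.0]]
wrist_force: [0.7, -0.1, -1.1]
grip_width: 0.0096
grip_force: 58.8
```

Request:
jog_arm(rows=[{"travel":[0,0.1,0],"rotation":[0,0,0],"hand":0.5},{"travel":[0,0.2,0],"rotation":[0,0,0],"hand":0.5},{"travel":[0,0.2,0],"rotation":[0,0,0],"hand":0.5},{"travel":[0,0.2,0],"rotation":[0,0,0],"hand":0.5}])

```text
time: 15.75
tcp_pos: [0.5219, -0.1304, 0.1097]
tcp_rot: [[-0.999, 0.037, -0.0], [0.037, 0.999, 0.0], [0.0, 0.0, -1.0]]
wrist_force: [-0.4, 0.1, -1.2]
grip_width: 0.0102
grip_force: 58.8
```

```bash
cat > ct.py <<'E'
from fit import *
o=r.get_obs(); print(o["time"],o["tcp_pos"],o["wrist_force"])
for n in ("top","scene"):
    W=cloud(r.snapshot(n)); P=sel(W,(.515,.533),(-.02,.12),(.1,.14))
    print(n,[(round(y,3),int((abs(P[:,1]-y)<.004).sum()),round(1e3*np.median(P[abs(P[:,1]-y)<.004][:,2]),1)) for y in np.arange(-.004,.1,.008) if (abs(P[:,1]-y)<.004).sum()>2])
E
python3 ct.py
```

```text
15.75 [ 0.5219 -0.1304  0.1097] [-0.366   0.1054 -1.1616]
top [(np.float64(0.02), 3, np.float64(103.0)), (np.float64(0.028), 46, np.float64(114.1)), (np.float64(0.036), 27, np.float64(116.1)), (np.float64(0.044), 29, np.float64(115.5)), (np.float64(0.052), 26, np.float64(115.9)), (np.float64(0.06), 29, np.float64(115.9)), (np.float64(0.068), 32, np.float64(115.3)), (np.float64(0.076), 33, np.float64(115.7)), (np.float64(0.084), 22, np.float64(119.5)), (np.float64(0.092), 26, np.float64(124.6))]
scene [(np.float64(0.02), 19, np.float64(103.2)), (np.float64(0.028), 41, np.float64(111.5)), (np.float64(0.036), 24, np.float64(113.9)), (np.float64(0.044), 18, np.float64(114.1)), (np.float64(0.052), 19, np.float64(114.3)), (np.float64(0.06), 17, np.float64(114.2)), (np.float64(0.068), 26, np.float64(112.5)), (np.float64(0.076), 22, np.float64(114.7)), (np.float64(0.084), 16, np.float64(118.9)), (np.float64(0.092), 19, np.float64(122.6))]
```

Request:
jog_arm(rows=[{"travel":[0,0.1,0],"rotation":[0,0,0],"hand":0.5},{"travel":[0,0.2,0],"rotation":[0,0,0],"hand":0.5},{"travel":[0,0.2,0],"rotation":[0,0,0],"hand":0.5},{"travel":[0,0.2,0],"rotation":[0,0,0],"hand":0.5}])

```text
time: 16.18
tcp_pos: [0.522, -0.1285, 0.1098]
tcp_rot: [[-0.999, 0.037, 0.0], [0.037, 0.999, 0.0], [-0.0, 0.0, -1.0]]
wrist_force: [-0.6, -0.8, -0.5]
grip_width: 0.0096
grip_force: 58.8
```

Request:
jog_arm(rows=[{"travel":[0,0.1,0],"rotation":[0,0,0],"hand":0.5},{"travel":[0,0.2,0],"rotation":[0,0,0],"hand":0.5},{"travel":[0,0.2,0],"rotation":[0,0,0],"hand":0.5},{"travel":[0,0.2,0],"rotation":[0,0,0],"hand":0.5}])

```text
time: 16.52
tcp_pos: [0.5221, -0.1264, 0.1098]
tcp_rot: [[-0.999, 0.037, 0.0], [0.037, 0.999, 0.0], [-0.0, 0.0, -1.0]]
wrist_force: [0.1, -1.2, -1.5]
grip_width: 0.0099
grip_force: 58.8
```

```bash
python3 ct.py
```

```text
16.5167 [ 0.5221 -0.1264  0.1098] [ 0.1183 -1.1984 -1.4846]
top [(np.float64(0.028), 34, np.float64(115.8)), (np.float64(0.036), 31, np.float64(117.2)), (np.float64(0.044), 27, np.float64(116.8)), (np.float64(0.052), 25, np.float64(116.8)), (np.float64(0.06), 30, np.float64(116.2)), (np.float64(0.068), 32, np.float64(116.1)), (np.float64(0.076), 32, np.float64(116.1)), (np.float64(0.084), 24, np.float64(118.8)), (np.float64(0.092), 23, np.float64(123.5))]
scene [(np.float64(0.02), 7, np.float64(113.6)), (np.float64(0.028), 50, np.float64(108.6)), (np.float64(0.036), 30, np.float64(114.2)), (np.float64(0.044), 15, np.float64(114.9)), (np.float64(0.052), 15, np.float64(115.3)), (np.float64(0.06), 20, np.float64(114.7)), (np.float64(0.068), 28, np.float64(110.2)), (np.float64(0.076), 21, np.float64(113.9)), (np.float64(0.084), 16, np.float64(118.2)), (np.float64(0.092), 21, np.float64(122.3))]
```

Request:
jog_arm(rows=[{"travel":[0,0.1,0],"rotation":[0,0,0],"hand":0.5},{"travel":[0,0.2,0],"rotation":[0,0,0],"hand":0.5},{"travel":[0,0.2,0],"rotation":[0,0,0],"hand":0.5},{"travel":[0,0.2,0],"rotation":[0,0,0],"hand":0.5}])

```text
time: 16.95
tcp_pos: [0.5222, -0.1244, 0.1098]
tcp_rot: [[-0.999, 0.037, 0.0], [0.037, 0.999, 0.0], [-0.0, 0.0, -1.0]]
wrist_force: [-1.1, -1.1, -1.4]
grip_width: 0.01
grip_force: 58.8
```

Request:
jog_arm(rows=[{"travel":[0,0.1,0],"rotation":[0,0,0],"hand":0.5},{"travel":[0,0.2,0],"rotation":[0,0,0],"hand":0.5},{"travel":[0,0.2,0],"rotation":[0,0,0],"hand":0.5},{"travel":[0,0.2,0],"rotation":[0,0,0],"hand":0.5}])

```text
time: 17.28
tcp_pos: [0.5222, -0.1224, 0.1098]
tcp_rot: [[-0.999, 0.037, -0.0], [0.037, 0.999, 0.0], [0.0, 0.0, -1.0]]
wrist_force: [0.8, -1.3, -1.2]
grip_width: 0.0096
grip_force: 58.8
```

```bash
python3 ct.py
```

```text
17.2833 [ 0.5222 -0.1224  0.1098] [ 0.8012 -1.2982 -1.2035]
top [(np.float64(0.028), 20, np.float64(120.7)), (np.float64(0.036), 37, np.float64(120.5)), (np.float64(0.044), 29, np.float64(119.8)), (np.float64(0.052), 26, np.float64(118.8)), (np.float64(0.06), 25, np.float64(117.8)), (np.float64(0.068), 32, np.float64(116.3)), (np.float64(0.076), 33, np.float64(115.1)), (np.float64(0.084), 23, np.float64(117.2)), (np.float64(0.092), 23, np.float64(122.0))]
scene [(np.float64(-0.004), 8, np.float64(131.1)), (np.float64(0.028), 55, np.float64(112.3)), (np.float64(0.036), 27, np.float64(113.7)), (np.float64(0.044), 19, np.float64(117.6)), (np.float64(0.052), 13, np.float64(116.6)), (np.float64(0.06), 16, np.float64(115.3)), (np.float64(0.068), 26, np.float64(112.3)), (np.float64(0.076), 21, np.float64(113.4)), (np.float64(0.084), 13, np.float64(115.7)), (np.float64(0.092), 24, np.float64(119.8))]
```

Request:
jog_arm(rows=[{"travel":[0,0.1,0],"rotation":[0,0,0],"hand":0.5},{"travel":[0,0.2,0],"rotation":[0,0,0],"hand":0.5},{"travel":[0,0.2,0],"rotation":[0,0,0],"hand":0.5},{"travel":[0,0.2,0],"rotation":[0,0,0],"hand":0.5}])

```text
time: 17.72
tcp_pos: [0.5223, -0.1203, 0.1098]
tcp_rot: [[-0.999, 0.037, -0.0], [0.037, 0.999, 0.0], [0.0, 0.0, -1.0]]
wrist_force: [1.0, -0.4, -1.5]
grip_width: 0.0098
grip_force: 58.8
```

Request:
jog_arm(rows=[{"travel":[0,0.1,0],"rotation":[0,0,0],"hand":0.5},{"travel":[0,0.2,0],"rotation":[0,0,0],"hand":0.5},{"travel":[0,0.2,0],"rotation":[0,0,0],"hand":0.5},{"travel":[0,0.2,0],"rotation":[0,0,0],"hand":0.5}])

```text
time: 18.05
tcp_pos: [0.5224, -0.1184, 0.1098]
tcp_rot: [[-0.999, 0.037, -0.0], [0.037, 0.999, 0.0], [0.0, 0.0, -1.0]]
wrist_force: [1.3, 0.4, -0.5]
grip_width: 0.0097
grip_force: 58.8
```

```bash
python3 ct.py
```

```text
18.05 [ 0.5224 -0.1184  0.1098] [ 1.3272  0.4329 -0.4959]
top [(np.float64(0.028), 5, np.float64(125.2)), (np.float64(0.036), 32, np.float64(122.8)), (np.float64(0.044), 28, np.float64(120.9)), (np.float64(0.052), 24, np.float64(119.7)), (np.float64(0.06), 29, np.float64(118.7)), (np.float64(0.068), 28, np.float64(117.2)), (np.float64(0.076), 34, np.float64(115.7)), (np.float64(0.084), 24, np.float64(116.4)), (np.float64(0.092), 22, np.float64(119.4))]
scene [(np.float64(-0.004), 15, np.float64(131.8)), (np.float64(0.028), 44, np.float64(116.3)), (np.float64(0.036), 36, np.float64(111.3)), (np.float64(0.044), 15, np.float64(118.7)), (np.float64(0.052), 13, np.float64(117.9)), (np.float64(0.06), 18, np.float64(116.4)), (np.float64(0.068), 28, np.float64(107.9)), (np.float64(0.076), 19, np.float64(113.4)), (np.float64(0.084), 15, np.float64(116.7)), (np.float64(0.092), 20, np.float64(119.0))]
```

Request:
jog_arm(rows=[{"travel":[0,0.1,0],"rotation":[0,0,0],"hand":0.5},{"travel":[0,0.2,0],"rotation":[0,0,0],"hand":0.5},{"travel":[0,0.2,0],"rotation":[0,0,0],"hand":0.5},{"travel":[0,0.2,0],"rotation":[0,0,0],"hand":0.5}])

```text
time: 18.48
tcp_pos: [0.5225, -0.1164, 0.1098]
tcp_rot: [[-0.999, 0.037, 0.0], [0.037, 0.999, 0.0], [-0.0, 0.0, -1.0]]
wrist_force: [0.6, 0.1, -1.0]
grip_width: 0.0095
grip_force: 58.8
```

Request:
jog_arm(rows=[{"travel":[0,0.1,0],"rotation":[0,0,0],"hand":0.5},{"travel":[0,0.2,0],"rotation":[0,0,0],"hand":0.5},{"travel":[0,0.2,0],"rotation":[0,0,0],"hand":0.5},{"travel":[0,0.2,0],"rotation":[0,0,0],"hand":0.5}])

```text
time: 18.82
tcp_pos: [0.5225, -0.1144, 0.1098]
tcp_rot: [[-0.999, 0.037, -0.0], [0.037, 0.999, 0.0], [0.0, 0.0, -1.0]]
wrist_force: [-0.0, -0.1, -1.6]
grip_width: 0.0101
grip_force: 58.8
```

```bash
python3 ct.py
```

```text
18.8167 [ 0.5225 -0.1144  0.1098] [-0.0178 -0.0787 -1.5718]
top [(np.float64(0.036), 11, np.float64(123.8)), (np.float64(0.044), 32, np.float64(121.9)), (np.float64(0.052), 27, np.float64(120.5)), (np.float64(0.06), 25, np.float64(119.1)), (np.float64(0.068), 31, np.float64(117.4)), (np.float64(0.076), 32, np.float64(116.1)), (np.float64(0.084), 24, np.float64(115.8)), (np.float64(0.092), 20, np.float64(119.8))]
scene [(np.float64(-0.004), 20, np.float64(132.2)), (np.float64(0.004), 7, np.float64(131.0)), (np.float64(0.028), 41, np.float64(117.3)), (np.float64(0.036), 34, np.float64(113.6)), (np.float64(0.044), 16, np.float64(117.0)), (np.float64(0.052), 13, np.float64(118.7)), (np.float64(0.06), 17, np.float64(116.5)), (np.float64(0.068), 29, np.float64(108.1)), (np.float64(0.076), 22, np.float64(112.9)), (np.float64(0.084), 8, np.float64(115.3)), (np.float64(0.092), 22, np.float64(117.9))]
```

Request:
jog_arm(rows=[{"travel":[0,0.1,0],"rotation":[0,0,0],"hand":0.5},{"travel":[0,0.2,0],"rotation":[0,0,0],"hand":0.5},{"travel":[0,0.2,0],"rotation":[0,0,0],"hand":0.5},{"travel":[0,0.2,0],"rotation":[0,0,0],"hand":0.5}])

```text
time: 19.25
tcp_pos: [0.5227, -0.1126, 0.1098]
tcp_rot: [[-0.999, 0.037, 0.0], [0.037, 0.999, 0.0], [-0.0, 0.0, -1.0]]
wrist_force: [-0.1, -2.3, -0.8]
grip_width: 0.0096
grip_force: 58.8
```

```bash
python3 ct.py
```

```text
19.25 [ 0.5227 -0.1126  0.1098] [-0.0833 -2.2879 -0.7583]
top [(np.float64(0.044), 30, np.float64(121.6)), (np.float64(0.052), 27, np.float64(120.7)), (np.float64(0.06), 26, np.float64(118.2)), (np.float64(0.068), 30, np.float64(117.3)), (np.float64(0.076), 34, np.float64(116.0)), (np.float64(0.084), 23, np.float64(116.4)), (np.float64(0.092), 19, np.float64(119.0))]
scene [(np.float64(-0.004), 18, np.float64(132.3)), (np.float64(0.004), 11, np.float64(131.5)), (np.float64(0.028), 41, np.float64(116.7)), (np.float64(0.036), 28, np.float64(118.9)), (np.float64(0.044), 20, np.float64(117.0)), (np.float64(0.052), 12, np.float64(118.5)), (np.float64(0.06), 16, np.float64(115.9)), (np.float64(0.068), 26, np.float64(107.9)), (np.float64(0.076), 19, np.float64(113.9)), (np.float64(0.084), 15, np.float64(115.0)), (np.float64(0.092), 22, np.float64(118.4))]
```

Request:
jog_arm(rows=[{"travel":[0,0.1,0],"rotation":[0,0,0],"hand":0.5},{"travel":[0,0.15,0],"rotation":[0,0,0],"hand":0.5},{"travel":[0,0.15,0],"rotation":[0,0,0],"hand":0.5}])

```text
time: 19.6
tcp_pos: [0.5228, -0.111, 0.1098]
tcp_rot: [[-0.999, 0.037, 0.0], [0.037, 0.999, -0.0], [-0.0, -0.0, -1.0]]
wrist_force: [0.4, -3.2, -1.8]
grip_width: 0.0097
grip_force: 58.9
```

```bash
python3 ct.py
```

```text
19.6 [ 0.5228 -0.111   0.1098] [ 0.4145 -3.1822 -1.75  ]
top [(np.float64(0.044), 21, np.float64(121.0)), (np.float64(0.052), 29, np.float64(119.6)), (np.float64(0.06), 27, np.float64(118.9)), (np.float64(0.068), 30, np.float64(116.4)), (np.float64(0.076), 32, np.float64(115.5)), (np.float64(0.084), 24, np.float64(116.8)), (np.float64(0.092), 19, np.float64(119.8))]
scene [(np.float64(-0.004), 18, np.float64(132.1)), (np.float64(0.004), 16, np.float64(131.5)), (np.float64(0.028), 42, np.float64(116.0)), (np.float64(0.036), 30, np.float64(115.0)), (np.float64(0.044), 19, np.float64(118.4)), (np.float64(0.052), 16, np.float64(116.7)), (np.float64(0.06), 18, np.float64(115.5)), (np.float64(0.068), 25, np.float64(110.9)), (np.float64(0.076), 20, np.float64(113.7)), (np.float64(0.084), 12, np.float64(116.7)), (np.float64(0.092), 20, np.float64(119.5))]
```

Request:
jog_arm(rows=[{"travel":[0,0.07,0],"rotation":[0,0,0],"hand":0.5},{"travel":[0,0.15,0],"rotation":[0,0,0],"hand":0.5},{"travel":[0,0.15,0],"rotation":[0,0,0],"hand":0.5}])

```text
time: 19.95
tcp_pos: [0.5228, -0.1096, 0.1098]
tcp_rot: [[-0.999, 0.037, 0.0], [0.037, 0.999, -0.0], [-0.0, -0.0, -1.0]]
wrist_force: [0.2, -4.9, -0.7]
grip_width: 0.0098
grip_force: 58.9
```

Request:
jog_arm(rows=[{"travel":[0,0.05,0],"rotation":[0,0,0],"hand":0.5},{"travel":[0,0.1,0],"rotation":[0,0,0],"hand":0.5},{"travel":[0,0.1,0],"rotation":[0,0,0],"hand":0.5}])

```text
time: 20.2
tcp_pos: [0.5229, -0.1088, 0.1099]
tcp_rot: [[-0.999, 0.037, 0.0], [0.037, 0.999, -0.0], [-0.0, -0.0, -1.0]]
wrist_force: [-0.1, -6.0, -0.4]
grip_width: 0.0097
grip_force: 58.9
```

```bash
python3 ct.py
```

```text
20.2 [ 0.5229 -0.1088  0.1099] [-0.1478 -6.0176 -0.3906]
top [(np.float64(0.044), 4, np.float64(117.5)), (np.float64(0.052), 27, np.float64(115.9)), (np.float64(0.06), 28, np.float64(115.5)), (np.float64(0.068), 32, np.float64(116.0)), (np.float64(0.076), 34, np.float64(115.9)), (np.float64(0.084), 23, np.float64(118.8)), (np.float64(0.092), 25, np.float64(124.6))]
scene [(np.float64(-0.004), 18, np.float64(132.2)), (np.float64(0.004), 15, np.float64(132.0)), (np.float64(0.012), 3, np.float64(130.1)), (np.float64(0.02), 5, np.float64(111.8)), (np.float64(0.028), 37, np.float64(110.7)), (np.float64(0.036), 27, np.float64(113.7)), (np.float64(0.044), 24, np.float64(113.2)), (np.float64(0.052), 14, np.float64(114.3)), (np.float64(0.06), 21, np.float64(113.9)), (np.float64(0.068), 27, np.float64(110.7)), (np.float64(0.076), 23, np.float64(114.8)), (np.float64(0.084), 16, np.float64(119.2)), (np.float64(0.092), 20, np.float64(123.2))]
```

The catch has dropped: its top is back to 116 mm and its tail is up, as at the start. Releasing.

Request:
jog_arm(rows=[{"travel":[0,0,0],"rotation":[0,0,0],"hand":1.4},{"travel":[0,0,0],"rotation":[0,0,0],"hand":2.2},{"travel":[0,0,0],"rotation":[0,0,0],"hand":3},{"travel":[0,0,0],"rotation":[0,0,0],"hand":3.4},{"travel":[0,0,0],"rotation":[0,0,0],"hand":3.4}])

```text
time: 20.72
tcp_pos: [0.5227, -0.1083, 0.1098]
tcp_rot: [[-0.999, 0.037, -0.0], [0.037, 0.999, 0.0], [0.0, 0.0, -1.0]]
wrist_force: [1.0, 1.6, -0.1]
grip_width: 0.034
grip_force: 0.0
```

Request:
jog_arm(rows=[{"travel":[0,0,-0.5],"rotation":[0,0,0],"hand":3.4},{"travel":[0,0,-2],"rotation":[0,0,0],"hand":3.4},{"travel":[0,0,-4],"rotation":[0,0,0],"hand":3.4},{"travel":[0,-2,-7],"rotation":[0,0,0],"hand":3.4},{"travel":[0,-5,-10],"rotation":[0,0,0],"hand":3.4}])

```text
time: 21.13
tcp_pos: [0.5206, -0.1567, 0.2105]
tcp_rot: [[-0.999, 0.035, -0.001], [0.035, 0.999, 0.001], [0.001, 0.001, -1.0]]
wrist_force: [1.1, -0.7, 0.5]
grip_width: 0.0343
grip_force: 0.0
```

Request:
jog_arm(rows=[{"travel":[0,-4,-2],"rotation":[0,0,0],"hand":3.4},{"travel":[0,-8,-4],"rotation":[0,0,0],"hand":3.4},{"travel":[0,-10,-4],"rotation":[0,0,0],"hand":3.4},{"travel":[0,-10,-4],"rotation":[0,0,0],"hand":3.4}])

```text
time: 21.47
tcp_pos: [0.5172, -0.2622, 0.251]
tcp_rot: [[-0.999, 0.041, 0.003], [0.041, 0.999, -0.002], [-0.003, -0.002, -1.0]]
wrist_force: [-0.8, 0.1, -0.7]
grip_width: 0.0339
grip_force: 0.0
```

```bash
python3 ct.py; python3 - <<'E'
from h import *
s=r.snapshot("scene"); cv2.imwrite("pics/end.png",cv2.resize(cv2.cvtColor(s["frame"],cv2.COLOR_RGB2BGR)[150:310,130:390],(800,492),interpolation=cv2.INTER_CUBIC))
for q in("caddy_bar","caddy_nose","spool_center","tin","cutters","pliers","driver","bottle"):
    for f in r.spot_point(q,s)[:1]: print(q,round(f["p"],2),onz(s,f["pixel"],dict(caddy_bar=.125,caddy_nose=.086,spool_center=.108).get(q,.05)))
E
```

```text
21.4667 [ 0.5172 -0.2622  0.251 ] [-0.7744  0.1386 -0.7118]
top [(np.float64(-0.004), 34, np.float64(133.4)), (np.float64(0.004), 36, np.float64(133.0)), (np.float64(0.012), 11, np.float64(132.8)), (np.float64(0.028), 26, np.float64(114.8)), (np.float64(0.036), 31, np.float64(115.5)), (np.float64(0.044), 35, np.float64(115.5)), (np.float64(0.052), 28, np.float64(115.5)), (np.float64(0.06), 30, np.float64(116.1)), (np.float64(0.068), 33, np.float64(116.3)), (np.float64(0.076), 33, np.float64(115.3)), (np.float64(0.084), 23, np.float64(118.8)), (np.float64(0.092), 24, np.float64(124.7))]
scene [(np.float64(-0.004), 17, np.float64(132.0)), (np.float64(0.004), 16, np.float64(131.6)), (np.float64(0.012), 3, np.float64(131.7)), (np.float64(0.02), 11, np.float64(110.6)), (np.float64(0.028), 33, np.float64(111.4)), (np.float64(0.036), 28, np.float64(113.3)), (np.float64(0.044), 23, np.float64(114.1)), (np.float64(0.052), 18, np.float64(113.9)), (np.float64(0.06), 18, np.float64(113.8)), (np.float64(0.068), 28, np.float64(113.3)), (np.float64(0.076), 20, np.float64(114.6)), (np.float64(0.084), 15, np.float64(119.2)), (np.float64(0.092), 20, np.float64(122.8))]
caddy_bar 0.97 [ 0.52338664 -0.11283806  0.125     ]
caddy_nose 0.85 [0.52077437 0.04774003 0.086     ]
spool_center 0.65 [ 0.53770418 -0.01915246  0.108     ]
tin 0.78 [ 0.65152879 -0.04048152  0.05      ]
cutters 0.76 [0.41339249 0.0281076  0.05      ]
pliers 0.59 [ 0.40519118 -0.16074979  0.05      ]
bottle 0.93 [0.63925174 0.03335643 0.05      ]
```

View pics/end.png

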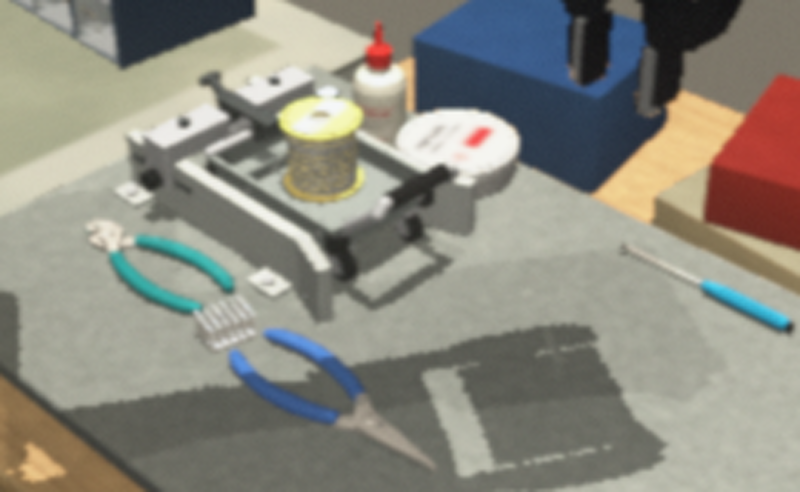

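The final picture shows the caddy home between the rails, with the handle at (420,190). The spool is upright at (320,150), the catch is down over the rim, the gripper is clear, and the surrounding things look undisturbed.

```bash
python3 -c "
from cell import r
print(r.job_done())"
```

```text
the job is handed in; nothing more can be done
None
```

The caddy is in its dock with the catch down behind its front rim, the spool upright and the gripper clear, and I handed the job in at about 21.5 s of robot time; the verdict was not shown.

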